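# Load the barrel magazine, bands to the brass cheek

## Robot

A 7-joint arm with a two-finger parallel gripper is mounted at the origin on the work surface. World frame = base frame: x ahead of the robot, y to its left, z up, the work surface at z = 0. Lengths are in m, angles in degrees, forces in N, time in s.
With the tool pointing down it reaches from about 0.425 to 0.925 m from the base axis. Payload 6.8 kg.
Tool frame: the origin (TCP) lies on the mounting face of the last link; the fingertips stand 173 mm ahead of it and the grasp point (between the pads) lies 155 mm ahead of it; z points along the fingers, y is the line along which they close (so a half turn about z gives the same grasp; the last joint's range is limited). The gripper opens to 85 mm and grips with 20 to 120 N. Pads are 22 mm wide; open, the fingers measure 114 mm over their backs; the gripper's body (76 mm by 85 mm) begins 54 mm behind the grasp point. The pads swing forward as they close: fully open they stand 13 mm farther back than shut.
Start: joints at [66.687, 27.33, 1.283, 89.118, -0.659, 63.558, -4.761], TCP at [0.199, -0.645, 0.405] pointing down, gripper open.
Joint ranges: [-169.35, 169.35], [-19.33, 120.38], [-80.79, 83.38], [13.8, 139.57], [-78.32, 258.32], [9.67, 109.79], [-169.56, 169.56]. Speed limits (degrees/s): [136.94, 136.94, 180, 180, 180, 180, 180].

## Interface

Orientations are given as [roll, pitch, yaw] about the fixed x, y, z axes, in that order (R = Rz(yaw) Ry(pitch) Rx(roll)).
In Python, from station import status, snapshot, get_calibration, bot, spotter gives the robot as it stands. The module is installed in compiled form; this text tells all that it offers.
- The arm moves only by the tool step_arm, never from a script. Its argument "motion" is a list of rows, each an object of numbers: "x", "y", "z": the shift along the tool's x, y, z in m; "spin": the turn about the tool's z in degrees; "claw": the opening, from 0 (shut) to 1 (fully open). A call has 1 to 20 rows; each row shifts and turns the commanded pose from where the row before left it, along the tool's axes as they then stand; what a row does not reach is not made up. A row lasts 1/12 s, in which the tool goes at most 41.7 mm and 7.16 degrees, less where a joint would pass 70% of its speed; a pose out of reach is approached as far as the arm can. A call with a gripper value outside its range is refused whole. The fingers move at their own pace and stop on an object; "grip_force" is the grip in N (left out, the last holds). Time passes only in rows, so rows that do not move let the fingers close. It gives the time, the measured TCP pose, the force, the opening and the grip force at its end, in the units of the state.
- status.get_obs(): the state, without advancing time (a new reading comes with each control period).
- snapshot(name): name is "scene" or "top" or "wrist"; returns the picture (420x560x3 uint8, red, green, blue); there is no depth.
- get_calibration(name): a dict with "mtx" (3x3 intrinsics, pixels), "camera_from_world" (4x4, takes a point from world to camera coordinates); the wrist camera has in their place "hand_eye" (4x4, takes a point from camera to tool coordinates, whose origin is the TCP and whose axes are the flange's). Camera axes: x right, y up, looking along -z (the intrinsics and any distortion apply to the point x, -y, -z); pixel columns grow to the right and rows downward; lengths in m; the calibration is good to about 2 mm. A picture is of the moment at which its call begins: read the wrist's pose just before it. get_calibration takes no time and is no camera call.
- bot.job_done(): hands the job in; it is judged then, once.
Trained networks look in the newest picture that a camera, given by its name, has taken for a name from the list of things; names that differ only in an ending like _2 or _b are one class to them, and where a whole thing is asked for, a point or a joint stands for the part that bears it (a point fixed in the world has none). Each returns a list of dicts, best first, with "p" (0 to 1); they miss things now and then, are a little off and sometimes report something else, mostly with a low value. They report only what shows in the picture. A call takes as long as a camera call. They do not tell look-alikes from the thing itself.
- spotter.cut_out(target, camera): "region" (420x560 bool, what is visible of it).
- spotter.place_of(target, camera): "position" ([x, y, z] in m, in the coordinates of the camera as it stood for that picture, good to about 4 mm: a listed point, or the origin of a listed thing).
The state is a dict: "t": time; "q": joint angles; "dq": joint speeds; "joint_torque": joint torques, N m; "position": TCP position; "tool_rot": TCP orientation; "contact_force": force on the tool from outside, world axes, zero at the start; "wrist_torque": the same for the moment, N m; "finger_gap": opening from 0.0 (shut) to 1.0 (fully open); "grasp_force": force on a finger pad.
Only numpy, scipy, OpenCV 4.12 (cv2) and the standard library are available. Lean on these libraries where they do the work, as an engineer would, in place of code of your own. Each camera call takes 0.05 s, during which the arm holds its last target. There are 200 camera calls.

## Task

Slide the magazine's gate across the foot of the chute until you feel it meet its stop. Then feed the two chrome-banded barrels, one after the other, onto the open head of the chute so that each rolls down with its banded end at the brass cheek, and last send the brass follower roller down behind them so that all three lie at rest in line against the closed gate. Leave the plain unbanded barrel and everything else on the bench where it is.

Things in the scene. Friction and masses are not known exactly. Their poses are not given: they have to be found in the camera images.
- chute: Gravity magazine fixed to the bench, 200 x 120 mm: green base (10 mm) and legs, two steel rails sloping along its x, falling to -x at 0.26 rad. Origin: underside centre, z up. Rail-top height = 55 mm + 0.266*(x + 85 mm), x from -85 (foot) to 88 mm (head, 12 mm end stops). Rails at |y| 29 to 45.5 mm, open between. Cheeks' inner faces at |y| = 45.5 mm: brass at +y, dark steel at -y.
- chute_head (a point): Where barrels are laid in: midway between the rails at rail-top height, chute x = 55 mm, 92 mm above the bench. The open head spans chute x = 16 to 84 mm, cheeks 10 mm above the rails; fingers fit down between the rails. A barrel laid square across here (axis along chute y) rolls down by itself when let go; with the gate open it slews out at the foot.
- chute_foot (a point): Midway between the rails at rail-top height, at the gate: chute x = -85 mm, 55 mm above the bench. From here up to chute x = 13 mm the cheeks are 26 mm high with lips over the rails at |y| above 36 mm: nothing goes in from above. Against the closed gate the barrels' axes lie at chute x = -77 and -61 mm, the follower's behind at -45 mm.
- brass_cheek (a point): A point on the inner face of the polished brass cheek (chute +y side) in the open head, 5 mm above the rail: banded ends must be on this side.
- gate (a joint): The gate's slide, m: grows as the gate moves along the chute's +y. 0 = fully open, 0.070 = fully closed against its stop (starts 0 to 0.015). Friction about 2 N; it stays where it is left.
- gate_knob (a point): Top centre of the gate's upright brass knob, 14 mm diameter, top 93 mm above the bench, free from 55 mm up; in the chute frame at x = -87.5 mm, y = -150 mm + gate value. Its 5 mm steel plate reaches to +y: a 10 mm high strip, rising to 85 mm above the bench from 34 mm beyond the knob's axis. Track below: top 44 mm above the bench. Nothing beside the knob along chute x.
- barrel_a: Black hard rubber pen barrel with a chrome band: cylinder 16 mm in diameter, 82 mm long, about 30 g. Origin at its centre, on its axis; its x axis runs along it and points to the banded end. Starts lying in a rest: axis 11 mm above the bench.
- barrel_b: The second barrel, the same as barrel_a.
- band_a (a point): On the axis of barrel_a at the middle of its chrome band, 32.5 mm from the centre (band 14 mm wide).
- band_b (a point): The same point of barrel_b.
- follower: Brass follower roller, cylinder 20 mm in diameter, 82 mm long, about 150 g, both ends alike. Origin at its centre on its axis, x along it. Starts lying in a rest: axis 13 mm above the bench.
- plain_barrel: Black barrel of the same size without a band, not to be fed. Origin at its centre, x along it. It lies in a rest; all four oxblood rests are fixed: plate 66 x 32 x 3 mm with 4 mm ridges 22 to 30 mm either side of the middle, leaving 44 mm clear at the middle for fingers.
- holder: Brass bayonet holder with an upright barrel, 90 mm base, 132 mm high. Origin under its centre. Bystander.
- nib_tray: Oxblood bakelite nib tray 150 x 90 x 18 mm. Origin under its centre. Bystander.
- dental_pick: Steel dental pick, 155 mm long, lying. Origin under its centre. Bystander.
- punch: Bronze knock-out punch, 120 mm long, 16 mm high, lying. Origin under its middle. Bystander.
- lens: Reading lens on a stand, 90 mm base, 173 mm high. Origin under its centre. Bystander.
Mind the look-alikes: they are no part of the job. What is shaped like the barrel_b but blue or turquoise is not meant.

How it is judged (in metres and radians):
On the way, in this order (a step that is already met when the one before it is completed fails the run):
1. the gate is slid fully home (value of joint gate above 0.0665 m), for 0.2 s.
2. the first banded barrel lies at the foot of the chute, gate closed, its band at the brass cheek (value of joint gate above 0.0665 m and ((x of barrel_a in the frame of chute between -0.083 and -0.056 m and z of barrel_a in the frame of chute between 0.058 and 0.078 m and y of band_a in the frame of chute above 0.02 m and angle between the x axis of barrel_a and the y axis of chute, either way round below 0.12 rad and linear speed of barrel_a below 0.02 m/s) or (x of barrel_b in the frame of chute between -0.083 and -0.056 m and z of barrel_b in the frame of chute between 0.058 and 0.078 m and y of band_b in the frame of chute above 0.02 m and angle between the x axis of barrel_b and the y axis of chute, either way round below 0.12 rad and linear speed of barrel_b below 0.02 m/s))), for 0.2 s.
3. both banded barrels lie there, bands at the brass cheek (value of joint gate above 0.0665 m and x of barrel_a in the frame of chute between -0.083 and -0.056 m and z of barrel_a in the frame of chute between 0.058 and 0.078 m and y of each of band_a, band_b in the frame of chute above 0.02 m and angle between the x axis of each of barrel_a, barrel_b and the y axis of chute, either way round below 0.12 rad and linear speed of each of barrel_a, barrel_b below 0.02 m/s and x of barrel_b in the frame of chute between -0.083 and -0.056 m and z of barrel_b in the frame of chute between 0.058 and 0.078 m), for 0.2 s.
At the end, for the whole second after the job is handed in: Gate within 3.5 mm of closed; both banded barrels lowest on the rails, bands at the brass cheek, follower behind them within 7 mm of touching, all square across within 0.12 rad, at rest and let go; everything else moved less than 20 mm (all of step 3 and x of follower in the frame of chute between -0.055 and -0.038 m and z of follower in the frame of chute between 0.066 and 0.088 m and angle between the x axis of follower and the y axis of chute, either way round below 0.12 rad and linear speed of follower below 0.02 m/s).
It fails at once if the plain barrel is disturbed (moved more than 20 mm) (distance of plain_barrel from where it was at the start of the episode above 0.02 m).
It fails at once if another bystander is disturbed (moved more than 20 mm) (distance of any of holder, nib_tray, dental_pick, punch, lens from where it was at the start of the episode above 0.02 m).
It also fails if it takes over 72 s, if anything falls off the work surface, if the arm or the gripper's body presses on something with over 40 N, if the wrist force passes 120 N, or if a joint passes its speed limit or range.

## Working session

There is one attempt and no reset: what is moved stays moved. The work goes in short steps, Python scripts to look and compute and a tool call to move; the robot and the scene stay as the last step left them, time stands still between calls to the robot, and variables do not carry over. Pictures are saved under pics/ and viewed, at most 10 in all, crops included, and the job is handed in when it is done.

Besides the shell and the picture viewer there is one more tool, called after "Request:" in YAML: its name, and indented under it one key for each argument. step_arm: Moves the arm, as the interface text tells. Its arguments: {"type":"object","properties":{"motion":{"type":"array","items":{"type":"object","properties":{"x":{"type":"number"},"y":{"type":"number"},"z":{"type":"number"},"spin":{"type":"number"},"claw":{"type":"number"}}}},"grip_force":{"type":"number"}},"required":["motion"]}

```bash
mkdir -p pics
cat > h.py <<'E'
import numpy as np, cv2
from station import status, snapshot, get_calibration, bot, spotter
from scipy.spatial.transform import Rotation as R
def save(n,im): cv2.imwrite('pics/'+n+'.png',cv2.cvtColor(im,cv2.COLOR_RGB2BGR))
def w2c(cam,o=None):
    c=get_calibration(cam)
    if 'camera_from_world' in c: return np.array(c['camera_from_world']),np.array(c['mtx'])
    o=o or status.get_obs(); T=np.eye(4); T[:3,:3]=rot(o); T[:3,3]=o['position']
    return np.linalg.inv(T@np.array(c['hand_eye'])),np.array(c['mtx'])
def rot(o):
    r=np.array(o['tool_rot'])
    return r if r.shape==(3,3) else R.from_euler('xyz',r,degrees=True).as_matrix()
def proj(p,T,K):
    c=T[:3,:3]@np.asarray(p)+T[:3,3]; v=K@np.array([c[0],-c[1],-c[2]]); return v[:2]/v[2]
def ray(px,T,K):
    d=np.linalg.solve(K,[px[0],px[1],1.]); d=np.array([d[0],-d[1],-d[2]])
    Ti=np.linalg.inv(T); d=Ti[:3,:3]@d; return Ti[:3,3],d
def atz(px,z,T,K):
    o,d=ray(px,T,K); return o+d*(z-o[2])/d[2]
def towld(p,T): return (np.linalg.inv(T)@np.append(p,1))[:3]
E
python3 - <<'E'
from h import *
o=status.get_obs(); print({k:np.round(v,3).tolist() for k,v in o.items()})
for c in ['scene','top']:
    im=snapshot(c); save(c+'0',im)
    T,K=w2c(c); print(c,np.round(np.linalg.inv(T)[:3,3],3),np.round(K,1).tolist(), get_calibration(c).keys())
    for n in ['chute','chute_head','chute_foot','brass_cheek','gate_knob','barrel_a','band_a','follower','plain_barrel','holder','lens','punch','nib_tray','dental_pick']:
        try:
            for r in spotter.place_of(n,c)[:5]:
                p=towld(r['position'],T); print(c,n,round(r['p'],2),np.round(p,3),np.round(proj(p,T,K)))
        except Exception as e: print(n,e)
E
```

```text
{'t': 0.0, 'q': [66.685, 27.374, 1.28, 89.178, -0.66, 63.557, -4.761], 'dq': [0.108, -0.006, -0.035, 0.028, -0.049, 0.114, 0.062], 'joint_torque': [-0.0, -59.645, 1.608, -28.12, 0.013, 0.01, -0.0], 'position': [0.199, -0.645, 0.404], 'tool_rot': [-179.898, 0.006, 17.122], 'contact_force': [-0.46, -0.119, -0.33], 'wrist_torque': [0.002, 0.024, 0.057], 'grasp_force': 0.0, 'finger_gap': 1.0}
scene [1.39  0.127 1.01 ] [[492.9, 0.0, 275.1], [0.0, 492.9, 198.5], [0.0, 0.0, 1.0]] dict_keys(['mtx', 'camera_from_world'])
scene chute 0.7 [ 0.569 -0.098  0.001] [232. 216.]
scene chute_head 0.64 [ 0.569 -0.102  0.001] [231. 216.]
scene chute_head 0.57 [ 0.618 -0.106  0.094] [223. 206.]
scene chute_foot 0.68 [ 0.481 -0.097  0.057] [238. 178.]
scene chute_foot 0.22 [0.588 0.097 0.009] [305. 228.]
scene brass_cheek 0.58 [ 0.625 -0.065  0.098] [239. 209.]
scene gate_knob 0.69 [ 0.567 -0.099  0.002] [232. 215.]
scene gate_knob 0.62 [ 0.469 -0.241  0.092] [185. 160.]
scene barrel_a 0.72 [0.681 0.299 0.009] [383. 267.]
scene barrel_a 0.65 [0.407 0.291 0.012] [380. 185.]
scene barrel_a 0.61 [0.568 0.237
[... 1552 characters left out ...]
rrel_a 0.69 [0.407 0.292 0.01 ] [180. 265.]
top barrel_a 0.53 [0.328 0.16  0.006] [228. 295.]
top barrel_a 0.52 [0.681 0.299 0.007] [180. 165.]
top band_a 0.73 [0.378 0.295 0.009] [178. 275.]
top band_a 0.73 [0.673 0.329 0.005] [169. 168.]
top band_a 0.43 [0.31  0.185 0.014] [218. 302.]
top follower 0.49 [0.586 0.097 0.015] [252. 200.]
top plain_barrel 0.72 [0.447 0.124 0.014] [242. 251.]
top holder 0.74 [ 0.741  0.144 -0.002] [237. 144.]
top lens 0.86 [ 0.766 -0.173 -0.002] [352. 136.]
top punch 0.78 [ 0.742  0.029 -0.   ] [278. 144.]
top punch 0.37 [ 0.472 -0.243  0.09 ] [383. 244.]
top nib_tray 0.57 [ 0.565  0.434 -0.002] [131. 206.]
top dental_pick 0.73 [ 0.376 -0.461 -0.001] [457. 280.]
```

View pics/scene0.png

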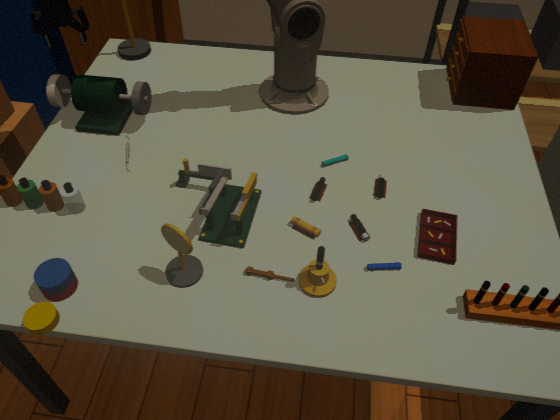

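View pics/top0.png

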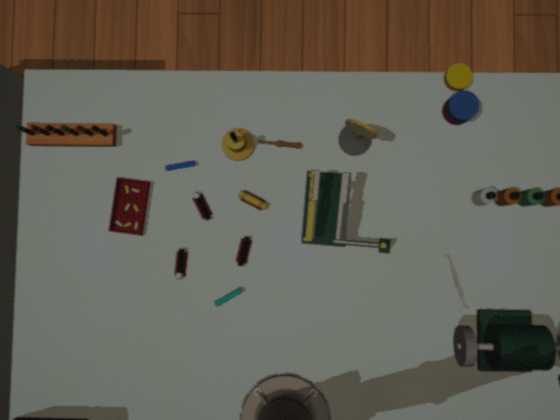

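The scene view shows the chute around (230,212) with its knob at (185,162). The two banded barrels are at (359,227) and (380,186), the plain one at (318,188) and the follower at (305,227). The blue (384,267) and turquoise (335,160) ones are decoys.

```bash
cat >> h.py <<'E'
def go(p,yaw,tip=0.155,pr=True):
    "deltas in tool axes from the measured pose to put the grasp point at p with tool yaw"
    o=status.get_obs(); M=rot(o); d=M.T@(np.asarray(p)+[0,0,tip]-o['position'])
    y0=np.degrees(np.arctan2(M[1,0],M[0,0])); s=-((yaw-y0+180)%360-180)
    print('go shift tool',np.round(d,4),'spin(tool z)',round(s,2),'| world yaw now',round(y0,2),'grasp pt',np.round(np.array(o['position'])-[0,0,.155],4))
E
python3 - <<'E'
from h import *
print(np.round(get_calibration('wrist')['hand_eye'],4).tolist(), np.round(get_calibration('wrist')['mtx'],1).tolist())
go([0.47,-0.15,0.25],-2)
go([0.47,-0.15,0.25],88)
im=snapshot('top'); im2=snapshot('scene')
a=cv2.resize(im[185:310,165:275],None,fx=3.5,fy=3.5,interpolation=cv2.INTER_CUBIC)
b=cv2.resize(im2[150:275,300:410],None,fx=3.5,fy=3.5,interpolation=cv2.INTER_CUBIC)
save('crop1',np.hstack([a,b]))
E
```

```text
[[0.0002, 0.9652, 0.2616, 0.0674], [1.0, -0.0002, 0.0002, 0.0002], [0.0002, 0.2616, -0.9652, 0.0302], [0.0, 0.0, 0.0, 1.0]] [[316.4, 0.0, 276.3], [0.0, 316.4, 211.0], [0.0, 0.0, 1.0]]
go shift tool [ 4.050e-01 -3.933e-01 -3.000e-04] spin(tool z) 19.12 | world yaw now 17.12 grasp pt [ 0.1987 -0.6451  0.2497]
go shift tool [ 4.050e-01 -3.933e-01 -3.000e-04] spin(tool z) -70.88 | world yaw now 17.12 grasp pt [ 0.1987 -0.6451  0.2497]
```

View pics/crop1.png

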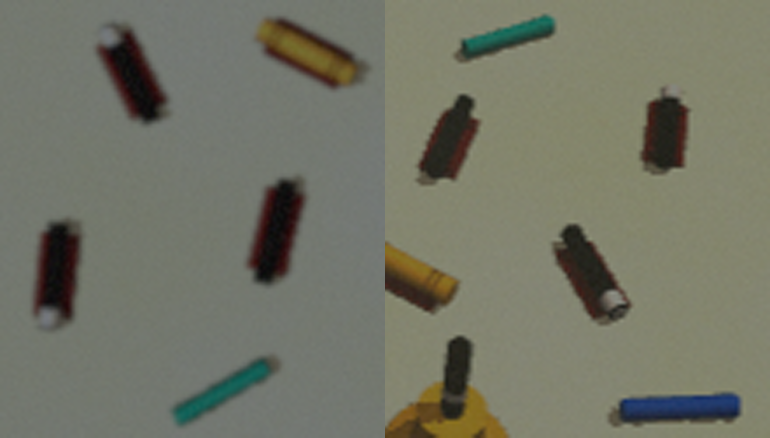

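Both bands are clear in the crops: barrel 1's points to +x/+y and barrel 2's points to -x. I'll move the wrist camera over the chute next.

Request:
step_arm:
  motion:
    - {"x": 0.029, "y": -0.028}
    - {"x": 0.029, "y": -0.028}
    - {"x": 0.029, "y": -0.028}
    - {"x": 0.029, "y": -0.028}
    - {"x": 0.029, "y": -0.028}
    - {"x": 0.029, "y": -0.028}
    - {"x": 0.029, "y": -0.028}
    - {"x": 0.029, "y": -0.028}
    - {"x": 0.029, "y": -0.028}
    - {"x": 0.029, "y": -0.028}
    - {"x": 0.029, "y": -0.028}
    - {"x": 0.029, "y": -0.028}
    - {"x": 0.029, "y": -0.028}
    - {"x": 0.029, "y": -0.028}

```text
invalid input at $.motion[0]: expected keys x, y, z, spin, claw
```

Request:
step_arm:
  motion:
    - {"spin": -7}
    - {"spin": -7}
    - {"spin": -7}
    - {"spin": -7}
    - {"spin": -7}
    - {"spin": -7}
    - {"spin": -7}
    - {"spin": -7}
    - {"spin": -7}
    - {"spin": -7}
    - {}
    - {}
    - {}

```text
invalid input at $.motion[0]: expected keys x, y, z, spin, claw
```

Run:
```python
from h import *
o=status.get_obs(); print(np.round(o['q'],1), o['position'],o['tool_rot'],o['t'])
T,K=w2c('wrist',o); save('w1',snapshot('wrist'))
for n in ['chute','chute_head','chute_foot','brass_cheek','gate_knob','gate']:
    try:
        for r in spotter.place_of(n,'wrist')[:3]:
            p=towld(r['position'],T); print(n,round(r['p'],2),np.round(p,4),np.round(proj(p,T,K)))
    except Exception as e: print(n,e)
```

```text
[66.7 27.3  1.3 89.1 -0.7 63.6 -4.8] [ 0.1986944  -0.64510558  0.40471596] [ 1.79998204e+02 -1.86764775e-03  1.71138686e+01] 1.6
gate it knows: band, barrel, brass_cheek, chute, chute_foot, chute_head, dental_pick, follower, gate_knob, holder, lens, nib_tray, plain_barrel, punch
```

View pics/w1.png

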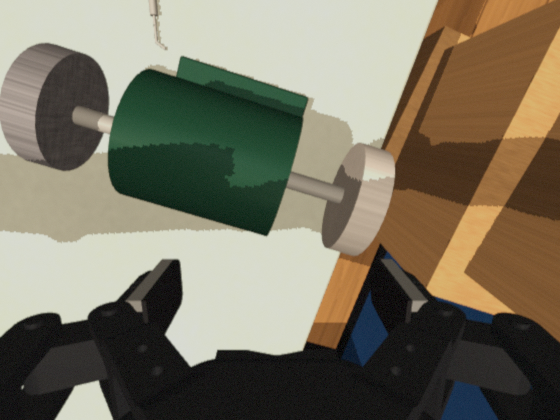

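That picture only shows the grinder, because the move was refused: every row needs all five keys.

Request:
step_arm:
  motion:
    - {"x": 0.029, "y": -0.028, "z": 0, "spin": 0, "claw": 1}
    - {"x": 0.029, "y": -0.028, "z": 0, "spin": 0, "claw": 1}
    - {"x": 0.029, "y": -0.028, "z": 0, "spin": 0, "claw": 1}
    - {"x": 0.029, "y": -0.028, "z": 0, "spin": 0, "claw": 1}
    - {"x": 0.029, "y": -0.028, "z": 0, "spin": 0, "claw": 1}
    - {"x": 0.029, "y": -0.028, "z": 0, "spin": 0, "claw": 1}
    - {"x": 0.029, "y": -0.028, "z": 0, "spin": 0, "claw": 1}
    - {"x": 0.029, "y": -0.028, "z": 0, "spin": 0, "claw": 1}
    - {"x": 0.029, "y": -0.028, "z": 0, "spin": 0, "claw": 1}
    - {"x": 0.029, "y": -0.028, "z": 0, "spin": 0, "claw": 1}
    - {"x": 0.029, "y": -0.028, "z": 0, "spin": 0, "claw": 1}
    - {"x": 0.029, "y": -0.028, "z": 0, "spin": 0, "claw": 1}
    - {"x": 0, "y": 0, "z": 0, "spin": 0, "claw": 1}

```text
t: 2.98
position: [0.4362, -0.214, 0.4054]
tool_rot: [-179.9, -0.2, 17.8]
contact_force: [-0.1, 0.5, 0.7]
finger_gap: 0.999
grasp_force: 0.0
```

Request:
step_arm:
  motion:
    - {"x": 0, "y": 0, "z": 0, "spin": -7, "claw": 1}
    - {"x": 0, "y": 0, "z": 0, "spin": -7, "claw": 1}
    - {"x": 0, "y": 0, "z": 0, "spin": -7, "claw": 1}
    - {"x": 0, "y": 0, "z": 0, "spin": -7, "claw": 1}
    - {"x": 0, "y": 0, "z": 0, "spin": -7, "claw": 1}
    - {"x": 0, "y": 0, "z": 0, "spin": -7, "claw": 1}
    - {"x": 0, "y": 0, "z": 0, "spin": -7, "claw": 1}
    - {"x": 0, "y": 0, "z": 0, "spin": -7, "claw": 1}
    - {"x": 0, "y": 0, "z": 0, "spin": -7, "claw": 1}
    - {"x": 0, "y": 0, "z": 0, "spin": -7, "claw": 1}
    - {"x": 0, "y": 0, "z": 0, "spin": 0, "claw": 1}
    - {"x": 0, "y": 0, "z": 0, "spin": 0, "claw": 1}

```text
t: 3.98
position: [0.4322, -0.2218, 0.4048]
tool_rot: [180.0, 0.0, 86.9]
contact_force: [-0.7, 0.9, -0.4]
finger_gap: 1.003
grasp_force: 0.0
```

Run:
```python
from h import *
o=status.get_obs(); print(np.round(o['q'],1), o['position'],o['tool_rot'],o['t'])
T,K=w2c('wrist',o); save('w2',snapshot('wrist'))
for n in ['chute','chute_head','chute_foot','brass_cheek','gate_knob']:
    for r in spotter.place_of(n,'wrist')[:3]:
        p=towld(r['position'],T); print(n,round(r['p'],2),np.round(p,4),np.round(proj(p,T,K)))
```

```text
[ 39.1  10.9 -21.7 113.1   4.8  56.8  12. ] [ 0.43223937 -0.22184538  0.4047752 ] [1.79992931e+02 3.33693343e-03 8.68858168e+01] 3.9833
chute 0.95 [ 0.5694 -0.1078  0.0007] [394.  73.]
chute_head 0.74 [ 0.6187 -0.1062  0.0923] [496.  50.]
chute_foot 0.68 [ 0.4836 -0.0989  0.0573] [323.  58.]
gate_knob 0.78 [ 0.4677 -0.2431  0.0943] [314. 221.]
```

View pics/w2.png

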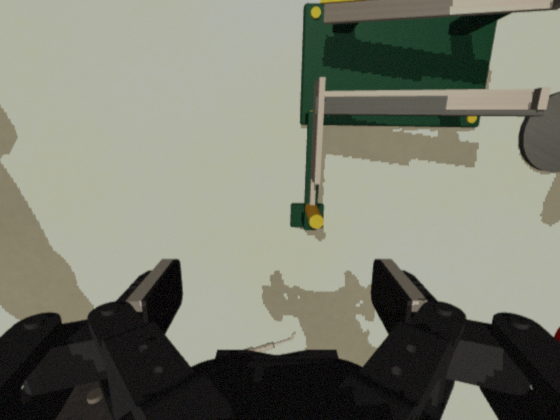

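The wrist view shows the knob top at (316,221), the base's corners at about (303,125) and (306,3), and its -y edge running to (479,127).

Run:
```python
from h import *
o=status.get_obs(); T,K=w2c('wrist',o)
a,b,c=[atz(p,0.01,T,K) for p in [(303,125),(306,4),(478,127)]]
print(a,b,c, 'yaw from -y edge',np.degrees(np.arctan2(*(c-a)[[1,0]])),'from foot edge',np.degrees(np.arctan2(*(b-a)[[1,0]]))-90)
print('lens',np.linalg.norm(b-a),np.linalg.norm(c-a))
k=atz((316,221),0.093,T,K); print('knob',k)
# triangulate the knob: scene/top/wrist detections' rays
im={}
A=np.zeros((3,3));B=np.zeros(3)
for cam in ['scene','top','wrist']:
    Tc,Kc=w2c(cam,o)
    if cam!='wrist': snapshot(cam)
    r=[q for q in spotter.place_of('gate_knob',cam) if abs(towld(q['position'],Tc)[2]-.093)<.03][0]
    px=proj(towld(r['position'],Tc),Tc,Kc); s,d=ray(px,Tc,Kc); d/=np.linalg.norm(d); P=np.eye(3)-np.outer(d,d); A+=P;B+=P@s; print(cam,px)
print('knob 3-view',np.linalg.solve(A,B))
```

```text
[ 0.46675669 -0.1566366   0.01      ] [ 0.47325596 -0.03839906  0.01      ] [ 0.66139208 -0.16877703  0.01      ] yaw from -y edge -3.569213121290506 from foot edge -3.1462590275250477
lens 0.11841602902947217 0.1950136515779005
knob [ 0.46954663 -0.24311345  0.093     ]
scene [185.07888506 159.9170778 ]
top [383.17068505 244.59282609]
wrist [314.46517444 221.01022242]
knob 3-view [ 0.46906098 -0.2427222   0.09259606]
```

Run:
```python
from h import *
go([0.4693,-0.2428,0.078],86.6)
```

```text
go shift tool [-0.0194  0.0379  0.1717] spin(tool z) 0.51 | world yaw now 87.11 grasp pt [ 0.4324 -0.2215  0.2497]
```

Request:
step_arm:
  motion:
    - {"x": -0.0194, "y": 0.0379, "z": 0, "spin": 0.5, "claw": 0.7}
    - {"x": 0, "y": 0, "z": 0.04, "spin": 0, "claw": 0.5}
    - {"x": 0, "y": 0, "z": 0.04, "spin": 0, "claw": 0.5}
    - {"x": 0, "y": 0, "z": 0.04, "spin": 0, "claw": 0.5}
    - {"x": 0, "y": 0, "z": 0.03, "spin": 0, "claw": 0.5}
    - {"x": 0, "y": 0, "z": 0.0217, "spin": 0, "claw": 0.5}
    - {"x": 0, "y": 0, "z": 0, "spin": 0, "claw": 0.5}
    - {"x": 0, "y": 0, "z": 0, "spin": 0, "claw": 0.5}

```text
t: 5.2
position: [0.4683, -0.2422, 0.2324]
tool_rot: [-179.9, -0.1, 86.6]
contact_force: [0.4, -0.7, 0.7]
finger_gap: 0.501
grasp_force: 0.0
```

Request:
step_arm:
  motion:
    - {"x": 0, "y": 0, "z": 0, "spin": 0, "claw": 0}
    - {"x": 0, "y": 0, "z": 0, "spin": 0, "claw": 0}
    - {"x": 0, "y": 0, "z": 0, "spin": 0, "claw": 0}
    - {"x": 0, "y": 0, "z": 0, "spin": 0, "claw": 0}
    - {"x": 0, "y": 0, "z": 0, "spin": 0, "claw": 0}
    - {"x": 0, "y": 0, "z": 0, "spin": 0, "claw": 0}
  grip_force: 25

```text
t: 5.7
position: [0.4682, -0.2427, 0.2348]
tool_rot: [180.0, 0.1, 86.6]
contact_force: [-4.1, 0.4, 5.9]
finger_gap: 0.158
grasp_force: 24.3
```

Request:
step_arm:
  motion:
    - {"x": 0.005, "y": 0, "z": 0, "spin": 0, "claw": 0}
    - {"x": 0.005, "y": 0, "z": 0, "spin": 0, "claw": 0}
    - {"x": 0.005, "y": 0, "z": 0, "spin": 0, "claw": 0}
    - {"x": 0.005, "y": 0, "z": 0, "spin": 0, "claw": 0}
    - {"x": 0.005, "y": 0, "z": 0, "spin": 0, "claw": 0}
    - {"x": 0.005, "y": 0, "z": 0, "spin": 0, "claw": 0}
    - {"x": 0.005, "y": 0, "z": 0, "spin": 0, "claw": 0}
    - {"x": 0.005, "y": 0, "z": 0, "spin": 0, "claw": 0}
    - {"x": 0.005, "y": 0, "z": 0, "spin": 0, "claw": 0}
    - {"x": 0.005, "y": 0, "z": 0, "spin": 0, "claw": 0}

```text
t: 6.53
position: [0.4715, -0.193, 0.2348]
tool_rot: [179.9, 0.1, 86.6]
contact_force: [-3.7, -2.4, 7.0]
finger_gap: 0.155
grasp_force: 24.6
```

Request:
step_arm:
  motion:
    - {"x": 0.003, "y": 0, "z": 0, "spin": 0, "claw": 0}
    - {"x": 0.003, "y": 0, "z": 0, "spin": 0, "claw": 0}
    - {"x": 0, "y": 0, "z": 0, "spin": 0, "claw": 0}

```text
t: 6.78
position: [0.472, -0.1863, 0.2348]
tool_rot: [179.9, 0.1, 86.6]
contact_force: [-3.6, 1.7, 7.8]
finger_gap: 0.152
grasp_force: 24.7
```

Request:
step_arm:
  motion:
    - {"x": 0.003, "y": 0, "z": 0, "spin": 0, "claw": 0}
    - {"x": 0.002, "y": 0, "z": 0, "spin": 0, "claw": 0}

```text
t: 6.95
position: [0.4723, -0.1819, 0.2348]
tool_rot: [179.9, 0.1, 86.6]
contact_force: [-2.8, -2.0, 7.1]
finger_gap: 0.153
grasp_force: 24.6
```

Request:
step_arm:
  motion:
    - {"x": 0.002, "y": 0, "z": 0, "spin": 0, "claw": 0}
    - {"x": 0.002, "y": 0, "z": 0, "spin": 0, "claw": 0}

```text
t: 7.12
position: [0.4725, -0.178, 0.2348]
tool_rot: [179.9, 0.1, 86.6]
contact_force: [-3.8, -1.7, 6.6]
finger_gap: 0.154
grasp_force: 24.6
```

Request:
step_arm:
  motion:
    - {"x": 0.002, "y": 0, "z": 0, "spin": 0, "claw": 0}

```text
t: 7.2
position: [0.4726, -0.176, 0.2348]
tool_rot: [179.9, 0.1, 86.6]
contact_force: [-2.4, -1.5, 7.9]
finger_gap: 0.157
grasp_force: 24.6
```

Request:
step_arm:
  motion:
    - {"x": 0.002, "y": 0, "z": 0, "spin": 0, "claw": 0}
    - {"x": 0, "y": 0, "z": 0, "spin": 0, "claw": 0}

```text
t: 7.37
position: [0.4726, -0.1755, 0.2348]
tool_rot: [179.9, 0.2, 86.5]
contact_force: [-1.9, -6.7, 6.3]
finger_gap: 0.155
grasp_force: 24.5
```

Request:
step_arm:
  motion:
    - {"x": 0.002, "y": 0, "z": 0, "spin": 0, "claw": 0}
    - {"x": 0, "y": 0, "z": 0, "spin": 0, "claw": 0}

```text
t: 7.53
position: [0.4726, -0.1751, 0.2348]
tool_rot: [179.9, 0.3, 86.4]
contact_force: [-2.9, -11.6, 3.8]
finger_gap: 0.155
grasp_force: 24.4
```

The stop is felt: about 12 N along -y with no further travel. Now I'll let go, rise, and look at the gate and chute head.

Request:
step_arm:
  motion:
    - {"x": 0, "y": 0, "z": 0, "spin": 0, "claw": 0.5}
    - {"x": 0, "y": 0, "z": 0, "spin": 0, "claw": 0.5}
    - {"x": 0, "y": 0, "z": 0, "spin": 0, "claw": 0.5}
    - {"x": 0, "y": 0, "z": -0.02, "spin": 0, "claw": 0.5}
    - {"x": 0, "y": 0, "z": -0.04, "spin": 0, "claw": 0.7}
    - {"x": 0, "y": 0, "z": -0.04, "spin": 0, "claw": 1}
    - {"x": 0, "y": 0, "z": -0.04, "spin": 0, "claw": 1}
    - {"x": 0, "y": 0.035, "z": -0.02, "spin": 0, "claw": 1}
    - {"x": 0, "y": 0.035, "z": -0.02, "spin": 0, "claw": 1}
    - {"x": 0, "y": 0.035, "z": 0, "spin": 0, "claw": 1}
    - {"x": 0, "y": 0, "z": 0, "spin": 0, "claw": 1}
    - {"x": 0, "y": 0, "z": 0, "spin": 0, "claw": 1}

```text
t: 8.53
position: [0.5787, -0.1766, 0.4129]
tool_rot: [180.0, -0.1, 86.7]
contact_force: [0.4, -0.2, -0.1]
finger_gap: 0.999
grasp_force: 0.0
```

Run:
```python
from h import *
o=status.get_obs(); print(np.round(o['q'],1), o['position'],o['tool_rot'],o['t'])
T,K=w2c('wrist',o); save('w3',snapshot('wrist'))
for n in ['chute','chute_head','chute_foot','brass_cheek','gate_knob']:
    for r in spotter.place_of(n,'wrist')[:2]:
        p=towld(r['position'],T); print(n,round(r['p'],2),np.round(p,4),np.round(proj(p,T,K)))
```

```text
[ 27.7  21.9 -21.6  97.4   8.8  62.4   0.1] [ 0.57874995 -0.17660649  0.41287975] [ 1.79967473e+02 -7.02718281e-02  8.67309265e+01] 8.5333
chute 0.7 [ 0.5677 -0.1061  0.0025] [262. 123.]
chute_head 0.96 [ 0.6189 -0.1035  0.0938] [316. 115.]
chute_foot 0.68 [ 0.4818 -0.1017  0.0559] [173. 123.]
brass_cheek 0.73 [ 0.6218 -0.0609  0.0991] [319.  61.]
brass_cheek 0.28 [ 7.621e-01 -1.805e-01  1.000e-04] [426. 177.]
gate_knob 0.96 [ 0.4737 -0.1753  0.0925] [164. 204.]
```

View pics/w3.png

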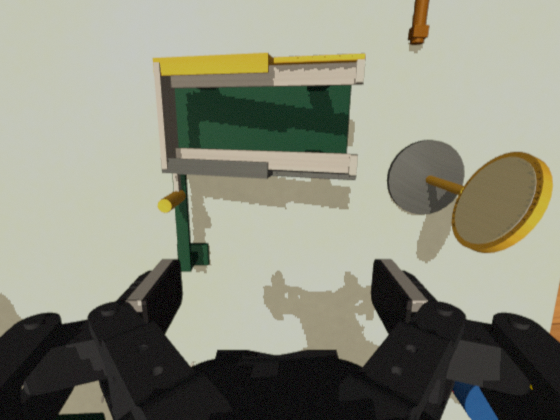

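The gate plate now crosses the foot at column 160, with the knob at (166,204). The head's low cheeks run from columns 270 to 360, and the rails' inner edges are near rows 85 and 152.

Run:
```python
from h import *
o=status.get_obs(); T,K=w2c('wrist',o)
th=np.radians(-3.5); Rz=np.array([[np.cos(th),-np.sin(th)],[np.sin(th),np.cos(th)]])
def rt(x): return .055+.266*(x+.085)
def C(p): return Rz.T@(p[:2]-np.array([0.565,-0.102]))
for nm,px,z in [('rail in + at head',(350,84),rt(.084)),('rail in - at head',(350,156),rt(.084)),('rail in + at 16',(270,87),rt(.016)),('rail in - at 16',(270,150),rt(.016)),('brass tall top end (13,+)',(269,54),rt(.013)+.026),('dark tall lip end (13,-36)',(269,163),rt(.013)+.026),('brass inner edge tall lip',(269,73),rt(.013)+.026),('knob',(164,204),.093)]:
    p=atz(px,z,T,K); print(nm,np.round(p,4),'chute frame guess',np.round(C(p)*1000,1))
# model overlay for a precise fit check
im=cv2.cvtColor(snapshot('wrist'),cv2.COLOR_RGB2BGR)
def W(x,y,z): return np.append(Rz@[x,y]+[0.565,-0.102],z)
for y in (-.0455,-.029,.029,.0455):
    a,b=[proj(W(x,y,rt(x)),T,K) for x in (-.085,.088)]
    cv2.line(im,tuple(int(v*8) for v in a),tuple(int(v*8) for v in b),(0,0,255),1,cv2.LINE_AA,3)
for x in (.016,.084):
    a,b=[proj(W(x,y,rt(x)),T,K) for y in (-.0455,.0455)]
    cv2.line(im,tuple(int(v*8) for v in a),tuple(int(v*8) for v in b),(255,0,255),1,cv2.LINE_AA,3)
cv2.imwrite('pics/ov1.png',cv2.resize(im[30:220,140:390],None,fx=3,fy=3,interpolation=cv2.INTER_CUBIC))
```

```text
rail in + at head [ 0.6449 -0.0821  0.1   ] chute frame guess [78.6 24.8]
rail in - at head [ 0.645  -0.1417  0.1   ] chute frame guess [ 82.3 -34.7]
rail in + at 16 [ 0.5779 -0.0785  0.0819] chute frame guess [11.4 24.3]
rail in - at 16 [ 0.5743 -0.1336  0.0819] chute frame guess [ 11.2 -31. ]
brass tall top end (13,+) [ 0.579  -0.0567  0.1071] chute frame guess [11.2 46.1]
dark tall lip end (13,-36) [ 0.5733 -0.1428  0.1071] chute frame guess [ 10.8 -40.2]
brass inner edge tall lip [ 0.5781 -0.0706  0.1071] chute frame guess [11.1 32.1]
knob [ 0.4715 -0.177   0.093 ] chute frame guess [-88.7 -80.5]
```

View pics/ov1.png

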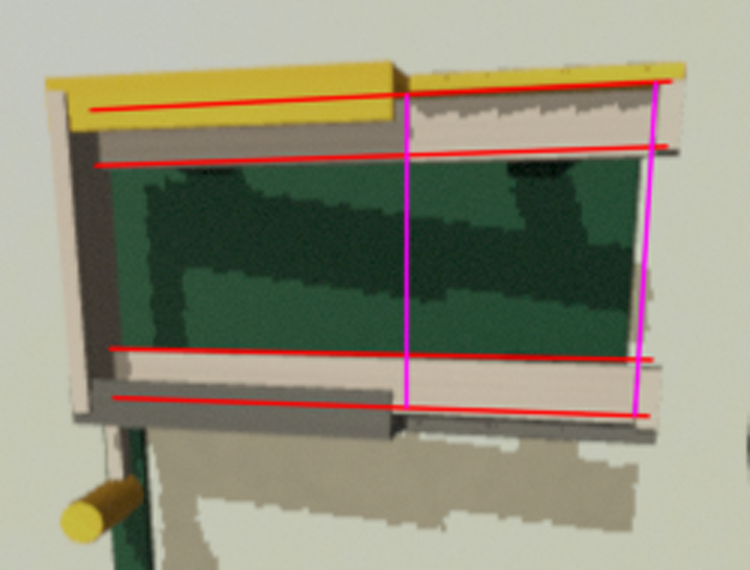

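Request:
step_arm:
  motion:
    - {"x": 0.041, "y": -0.0036, "z": 0, "spin": 0, "claw": 1}
    - {"x": 0.041, "y": -0.0036, "z": 0, "spin": 0, "claw": 1}
    - {"x": 0.041, "y": -0.0036, "z": 0, "spin": 0, "claw": 1}
    - {"x": 0.041, "y": -0.0036, "z": 0, "spin": 0, "claw": 1}
    - {"x": 0.041, "y": -0.0036, "z": 0, "spin": 0, "claw": 1}
    - {"x": 0.041, "y": -0.0036, "z": 0, "spin": 0, "claw": 1}
    - {"x": 0.041, "y": -0.0036, "z": 0, "spin": 0, "claw": 1}
    - {"x": 0.041, "y": -0.0036, "z": 0, "spin": 0, "claw": 1}
    - {"x": 0.041, "y": -0.0036, "z": 0, "spin": 0, "claw": 1}
    - {"x": 0.041, "y": -0.0036, "z": 0, "spin": 0, "claw": 1}
    - {"x": 0, "y": 0, "z": 0, "spin": 7.1, "claw": 1}
    - {"x": 0, "y": 0, "z": 0, "spin": 7.1, "claw": 1}
    - {"x": 0, "y": 0, "z": 0, "spin": 7.1, "claw": 1}
    - {"x": 0, "y": 0, "z": 0, "spin": 7.1, "claw": 1}
    - {"x": 0, "y": 0, "z": 0, "spin": 7.1, "claw": 1}
    - {"x": 0, "y": 0, "z": 0, "spin": 7.1, "claw": 1}
    - {"x": 0, "y": 0, "z": 0, "spin": 7.1, "claw": 1}
    - {"x": 0, "y": 0, "z": 0, "spin": 7.1, "claw": 1}
    - {"x": 0, "y": 0, "z": 0, "spin": 0, "claw": 1}
    - {"x": 0, "y": 0, "z": 0, "spin": 0, "claw": 1}

```text
t: 10.55
position: [0.5655, 0.2336, 0.4132]
tool_rot: [180.0, -0.0, 30.0]
contact_force: [-0.5, 0.1, -0.4]
finger_gap: 1.0
grasp_force: 0.0
```

```bash
cat >> h.py <<'E'
def lying(target,near,z,name=None,tol=0.05):
    "measure a lying cylinder from the newest wrist view: mask -> rotated box on plane z"
    o=status.get_obs(); T,K=w2c('wrist',o); im=snapshot('wrist')
    if name: save(name,im)
    for r in spotter.place_of(target,'wrist')[:4]:
        p=towld(r['position'],T)
        if np.linalg.norm(p[:2]-near[:2])<tol: print('place',round(r['p'],2),np.round(p,4))
    for r in spotter.cut_out(target,'wrist')[:5]:
        m=r['region'].astype(np.uint8); ys,xs=np.nonzero(m)
        if len(xs)<50: continue
        pts=np.array([atz((x,y),z,T,K)[:2] for x,y in zip(xs,ys)],np.float32)
        if np.linalg.norm(pts.mean(0)-near[:2])>tol: continue
        (c,s,a)=cv2.minAreaRect(pts*1000)
        L=pts-pts.mean(0); w,v=np.linalg.eigh(np.cov(L.T)); d=v[:,1]
        print('mask',round(r['p'],2),'centre',np.round(np.array(c)/1000,4),'mean',np.round(pts.mean(0),4),'size',np.round(s,1),'axis',round(np.degrees(np.arctan2(d[1],d[0])),2),'px',np.round([xs.mean(),ys.mean()]))
    return o
E
python3 - <<'E'
from h import *
o=lying('barrel_a',np.array([.567,.237]),.013,'w4')
T,K=w2c('wrist',o)
for r in spotter.place_of('band_a','wrist')[:3]: p=towld(r['position'],T); print('band',r['p'],np.round(p,4),np.round(proj(p,T,K)))
print(np.round(o['q'],1),np.round(o['position'],4),o['tool_rot'],o['t'])
E
```

```text
place 0.97 [0.5684 0.2325 0.0096]
band 0.96 [0.6759 0.3294 0.0082] [250.  52.]
band 0.66 [0.5984 0.2496 0.0084] [278. 153.]
band 0.52 [0.3045 0.1862 0.0086] [212. 359.]
[-14.2  22.2 -18.5  96.6   7.8  62.5 -94.9] [0.5655 0.2336 0.4132] [ 1.79976691e+02 -3.26583468e-03  3.00293419e+01] 10.55
```

View pics/w4.png

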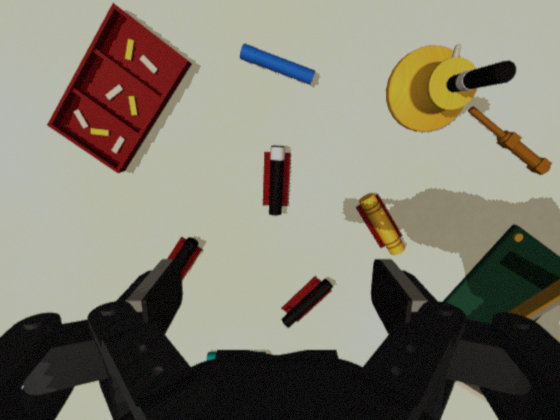

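The view shows barrel 1 at (276,180) with its white band at (278,153), the follower at (380,223) and the plain barrel at (307,302). Barrel 2 is partly hidden at (185,258).

```bash
cat >> h.py <<'E'
def dark(px,z,im,T,K,thr=55):
    "dark body of a barrel (end to band, -41..25.5 mm) seen near px; returns centre of the dark part and axis on plane z"
    m=(im.max(2)<thr).astype(np.uint8); n,lab,st,_=cv2.connectedComponentsWithStats(m)
    sub=lab[int(px[1])-4:int(px[1])+5,int(px[0])-4:int(px[0])+5]; k=np.bincount(sub[sub>0]).argmax()
    ys,xs=np.nonzero(lab==k); pts=np.array([atz((x,y),z,T,K)[:2] for x,y in zip(xs,ys)],np.float32)
    c,s,a=cv2.minAreaRect(pts*1000); d=np.linalg.eigh(np.cov(pts.T))[1][:,1]
    u=(pts-pts.mean(0))@d; mid=pts.mean(0)+d*(u.max()+u.min())/2
    print('dark n',len(xs),'box',np.round(s,1),'mid',np.round(mid,4),'axis',round(np.degrees(np.arctan2(d[1],d[0])),2),'span',np.round((u.max()-u.min())*1000,1)); return mid,d
E
python3 - <<'E'
from h import *
o=status.get_obs(); T,K=w2c('wrist',o); im=snapshot('wrist')
print(len(spotter.cut_out('barrel_a','wrist')))
mid,d=dark((276,190),.012,im,T,K)
if d@[1,.55]<0:d=-d
c=mid+d*.00775; print('centre',np.round(c,4))
# two-view height from the networks' centre rays (top + wrist)
rs=[]
for cam in ['top','scene','wrist']:
    Tc,Kc=w2c(cam,o); 
    if cam!='wrist': snapshot(cam)
    r=[q for q in spotter.place_of('barrel_a',cam) if np.linalg.norm(towld(q['position'],Tc)[:2]-[.567,.236])<.03]
    if r: s,dd=ray(proj(towld(r[0]['position'],Tc),Tc,Kc),Tc,Kc); rs.append((s,dd/np.linalg.norm(dd)))
A=sum(np.eye(3)-np.outer(q,q) for s,q in rs); B=sum((np.eye(3)-np.outer(q,q))@s for s,q in rs)
print('multi-view',len(rs),np.round(np.linalg.solve(A,B),4))
yaw=np.degrees(np.arctan2(d[1],d[0])); go(np.append(c,.012),yaw)
E
```

```text
5
dark n 707 box [64.6 16.2] mid [0.5615 0.2311] axis -152.46 span 64.6
centre [0.5683 0.2347]
multi-view 3 [0.5687 0.2367 0.0104]
go shift tool [0.0027 0.0005 0.246 ] spin(tool z) 2.3 | world yaw now 29.83 grasp pt [0.5657 0.2337 0.258 ]
```

Request:
step_arm:
  motion:
    - {"x": 0.0027, "y": 0.0005, "z": 0.03, "spin": 2.3, "claw": 0.6}
    - {"x": 0, "y": 0, "z": 0.04, "spin": 0, "claw": 0.6}
    - {"x": 0, "y": 0, "z": 0.04, "spin": 0, "claw": 0.6}
    - {"x": 0, "y": 0, "z": 0.04, "spin": 0, "claw": 0.6}
    - {"x": 0, "y": 0, "z": 0.035, "spin": 0, "claw": 0.6}
    - {"x": 0, "y": 0, "z": 0.025, "spin": 0, "claw": 0.6}
    - {"x": 0, "y": 0, "z": 0.015, "spin": 0, "claw": 0.6}
    - {"x": 0, "y": 0, "z": 0.01, "spin": 0, "claw": 0.6}
    - {"x": 0, "y": 0, "z": 0, "spin": 0, "claw": 0.6}
    - {"x": 0, "y": 0, "z": 0, "spin": 0, "claw": 0.6}

```text
t: 11.93
position: [0.5685, 0.2348, 0.1782]
tool_rot: [-180.0, -0.0, 27.5]
contact_force: [-0.5, 0.6, 1.0]
finger_gap: 0.597
grasp_force: 0.0
```

Run:
```python
from h import *
go([.5683,.2350,.023],27.5)
o=status.get_obs();print(np.round(o['contact_force'],1))
```

```text
go shift tool [-0.0001 -0.0003  0.0002] spin(tool z) 0.03 | world yaw now 27.53 grasp pt [0.5685 0.2348 0.0232]
[-0.5  0.6  1. ]
```

Request:
step_arm:
  motion:
    - {"x": 0, "y": 0, "z": 0, "spin": 0, "claw": 0}
    - {"x": 0, "y": 0, "z": 0, "spin": 0, "claw": 0}
    - {"x": 0, "y": 0, "z": 0, "spin": 0, "claw": 0}
    - {"x": 0, "y": 0, "z": 0, "spin": 0, "claw": 0}
    - {"x": 0, "y": 0, "z": 0, "spin": 0, "claw": 0}
    - {"x": 0, "y": 0, "z": 0, "spin": 0, "claw": 0}
  grip_force: 30

```text
t: 12.43
position: [0.5689, 0.2349, 0.1794]
tool_rot: [180.0, -0.1, 27.5]
contact_force: [-0.6, 0.5, 6.6]
finger_gap: 0.173
grasp_force: 29.8
```

Request:
step_arm:
  motion:
    - {"x": 0, "y": 0, "z": -0.01, "spin": 0, "claw": 0}
    - {"x": 0, "y": 0, "z": -0.02, "spin": 0, "claw": 0}
    - {"x": 0, "y": 0, "z": -0.04, "spin": 0, "claw": 0}
    - {"x": 0, "y": 0, "z": -0.04, "spin": 0, "claw": 0}
    - {"x": 0, "y": 0, "z": -0.04, "spin": 0, "claw": 0}
    - {"x": 0, "y": 0, "z": -0.03, "spin": 0, "claw": 0}
    - {"x": 0, "y": 0, "z": 0, "spin": 0, "claw": 0}

```text
t: 13.02
position: [0.5698, 0.2357, 0.3662]
tool_rot: [180.0, -0.7, 27.5]
contact_force: [1.1, 0.5, 0.7]
finger_gap: 0.17
grasp_force: 29.4
```

Run:
```python
from h import *
o=status.get_obs(); print(o['position'],o['tool_rot'])
go([.6195,-.1065,.20],86.3)
```

```text
[0.5698385  0.23569394 0.36624378] [179.96942778  -0.70791963  27.50721767]
go shift tool [-0.1141  0.3264  0.01  ] spin(tool z) -58.79 | world yaw now 27.51 grasp pt [0.5698 0.2357 0.2112]
```

Request:
step_arm:
  motion:
    - {"x": -0.0127, "y": 0.0363, "z": 0, "spin": 0, "claw": 0}
    - {"x": -0.0127, "y": 0.0363, "z": 0, "spin": 0, "claw": 0}
    - {"x": -0.0127, "y": 0.0363, "z": 0, "spin": 0, "claw": 0}
    - {"x": -0.0127, "y": 0.0363, "z": 0, "spin": 0, "claw": 0}
    - {"x": -0.0127, "y": 0.0363, "z": 0, "spin": 0, "claw": 0}
    - {"x": -0.0127, "y": 0.0363, "z": 0, "spin": 0, "claw": 0}
    - {"x": -0.0127, "y": 0.0363, "z": 0, "spin": 0, "claw": 0}
    - {"x": -0.0127, "y": 0.0363, "z": 0, "spin": 0, "claw": 0}
    - {"x": -0.0127, "y": 0.0363, "z": 0, "spin": 0, "claw": 0}
    - {"x": 0, "y": 0, "z": 0, "spin": -6.53, "claw": 0}
    - {"x": 0, "y": 0, "z": 0, "spin": -6.53, "claw": 0}
    - {"x": 0, "y": 0, "z": 0, "spin": -6.53, "claw": 0}
    - {"x": 0, "y": 0, "z": 0, "spin": -6.53, "claw": 0}
    - {"x": 0, "y": 0, "z": 0, "spin": -6.53, "claw": 0}
    - {"x": 0, "y": 0, "z": 0, "spin": -6.53, "claw": 0}
    - {"x": 0, "y": 0, "z": 0, "spin": -6.53, "claw": 0}
    - {"x": 0, "y": 0, "z": 0, "spin": -6.53, "claw": 0}
    - {"x": 0, "y": 0, "z": 0, "spin": -6.53, "claw": 0}
    - {"x": 0, "y": 0, "z": 0, "spin": 0, "claw": 0}

```text
t: 14.6
position: [0.6175, -0.1081, 0.3579]
tool_rot: [-180.0, -0.0, 86.5]
contact_force: [-0.0, 0.4, -1.0]
finger_gap: 0.168
grasp_force: 29.4
```

Run:
```python
from h import *
o=status.get_obs(); print(o['position'],o['tool_rot'],o['finger_gap'])
go([.6195,-.1065,.1135],86.2)
T,K=w2c('wrist',o); im=snapshot('wrist')
th=np.radians(-3.8); Rz=np.array([[np.cos(th),-np.sin(th)],[np.sin(th),np.cos(th)]])
c0=np.array([.6195,-.1065])-Rz@[.055,0]; print('chute centre',c0)
for r in spotter.place_of('band_a','wrist')[:3]+spotter.place_of('brass_cheek','wrist')[:1]+spotter.place_of('chute_head','wrist')[:1]: p=towld(r['position'],T); print(round(r['p'],2),np.round(p,4),np.round(proj(p,T,K)))
im=cv2.cvtColor(im,cv2.COLOR_RGB2BGR)
def W(x,y,z): return np.append(Rz@[x,y]+c0,z)
def rt(x): return .055+.266*(x+.085)
def ln(a,b,c): cv2.line(im,tuple(int(v*8) for v in proj(a,T,K)),tuple(int(v*8) for v in proj(b,T,K)),c,1,cv2.LINE_AA,3)
for y in (-.0455,-.029,.029,.0455): ln(W(-.085,y,rt(-.085)),W(.088,y,rt(.088)),(0,0,255))
for x in (.016,.084): ln(W(x,-.0455,rt(x)),W(x,.0455,rt(x)),(255,0,255))
z=o['position'][2]-.167
ln(W(.055,-.041,z),W(.055,.041,z),(0,255,0))
cv2.imwrite('pics/ov2.png',im)
```

```text
[ 0.61751985 -0.10812502  0.35789889] [-1.79963308e+02 -7.59372948e-03  8.65071485e+01] 0.16822251323515042
go shift tool [0.0017 0.0019 0.0894] spin(tool z) 0.31 | world yaw now 86.51 grasp pt [ 0.6175 -0.1081  0.2029]
chute centre [ 0.56462092 -0.10285494]
0.93 [ 0.6197 -0.0766  0.1871] [274. 204.]
0.46 [ 0.6257 -0.0587  0.0975] [282. 149.]
0.71 [ 0.6211 -0.0617  0.0964] [276. 154.]
0.57 [ 0.6205 -0.0772  0.1859] [276. 204.]
```

View pics/ov2.png

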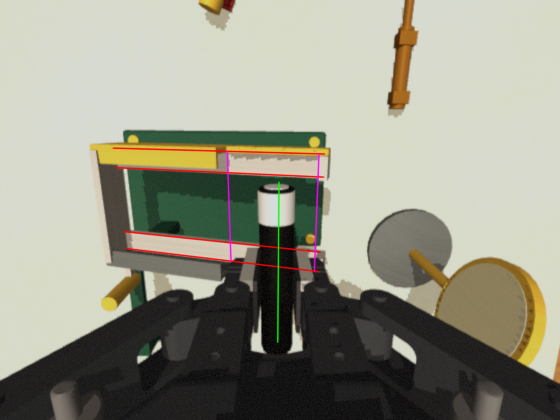

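The overlay sits on the rails. The barrel's band at (276,204) is on the brass side, centred within about 1 mm. Now lowering it.

Request:
step_arm:
  motion:
    - {"x": 0.0017, "y": 0.0019, "z": 0.02, "spin": 0.3, "claw": 0}
    - {"x": 0, "y": 0, "z": 0.025, "spin": 0, "claw": 0}
    - {"x": 0, "y": 0, "z": 0.02, "spin": 0, "claw": 0}
    - {"x": 0, "y": 0, "z": 0.012, "spin": 0, "claw": 0}
    - {"x": 0, "y": 0, "z": 0.008, "spin": 0, "claw": 0}
    - {"x": 0, "y": 0, "z": 0.003, "spin": 0, "claw": 0}
    - {"x": 0, "y": 0, "z": 0, "spin": 0, "claw": 0}
    - {"x": 0, "y": 0, "z": 0, "spin": 0, "claw": 0}

```text
t: 15.47
position: [0.6204, -0.1063, 0.271]
tool_rot: [179.9, 0.0, 86.0]
contact_force: [0.4, 0.0, -0.5]
finger_gap: 0.172
grasp_force: 29.4
```

Run:
```python
from h import *
go([.6195,-.1065,.1142],86.2)
```

```text
go shift tool [-0.0003 -0.0009  0.0018] spin(tool z) -0.23 | world yaw now 85.97 grasp pt [ 0.6204 -0.1063  0.116 ]
```

Request:
step_arm:
  motion:
    - {"x": 0, "y": 0, "z": 0.001, "spin": -0.2, "claw": 0}
    - {"x": 0, "y": 0, "z": 0.0008, "spin": 0, "claw": 0}
    - {"x": 0, "y": 0, "z": 0, "spin": 0, "claw": 0}

```text
t: 15.72
position: [0.6202, -0.1064, 0.2689]
tool_rot: [179.9, 0.0, 86.2]
contact_force: [-1.0, -0.0, 1.1]
finger_gap: 0.176
grasp_force: 29.5
```

Request:
step_arm:
  motion:
    - {"x": 0, "y": 0, "z": 0.001, "spin": 0, "claw": 0}
    - {"x": 0, "y": 0, "z": 0, "spin": 0, "claw": 0}

```text
t: 15.88
position: [0.6203, -0.1063, 0.2688]
tool_rot: [179.9, 0.0, 86.2]
contact_force: [-3.6, 0.1, 8.3]
finger_gap: 0.174
grasp_force: 30.3
```

Request:
step_arm:
  motion:
    - {"x": 0, "y": 0, "z": -0.0005, "spin": 0, "claw": 0.5}
    - {"x": 0, "y": 0, "z": 0, "spin": 0, "claw": 0.6}
    - {"x": 0, "y": 0, "z": 0, "spin": 0, "claw": 0.6}
    - {"x": 0, "y": 0, "z": 0, "spin": 0, "claw": 0.6}
    - {"x": 0, "y": 0, "z": -0.01, "spin": 0, "claw": 0.6}
    - {"x": 0, "y": 0, "z": -0.02, "spin": 0, "claw": 0.6}
    - {"x": 0, "y": 0, "z": -0.04, "spin": 0, "claw": 0.6}
    - {"x": 0, "y": 0, "z": -0.04, "spin": 0, "claw": 0.8}
    - {"x": 0, "y": 0, "z": -0.035, "spin": 0, "claw": 1}
    - {"x": 0, "y": 0, "z": 0, "spin": 0, "claw": 1}
    - {"x": 0, "y": 0, "z": 0, "spin": 0, "claw": 1}

```text
t: 16.8
position: [0.6205, -0.1061, 0.4162]
tool_rot: [179.7, 0.0, 86.2]
contact_force: [-0.1, 0.5, -0.7]
finger_gap: 1.002
grasp_force: 0.0
```

```bash
cat >> h.py <<'E'
th=np.radians(-3.8); Rz=np.array([[np.cos(th),-np.sin(th)],[np.sin(th),np.cos(th)]]); c0=np.array([.5646,-.1029])
def C(p): return np.append(Rz.T@(p[:2]-c0),p[2])
E
python3 - <<'E'
from h import *
o=status.get_obs(); print(o['position'],o['t'])
T,K=w2c('wrist',o); a=snapshot('wrist')
for n in ['barrel_a','band_a','gate_knob']:
    for r in spotter.place_of(n,'wrist')[:3]: p=towld(r['position'],T); print(n,round(r['p'],2),np.round(C(p)*1000,1),np.round(proj(p,T,K)))
save('w5',a[:,:400]);
E
```

```text
[ 0.6204792  -0.1061445   0.41617958] 16.8
barrel_a 0.93 [-73.2  -3.3  62.6] [149. 195.]
band_a 0.61 [-71.9  32.2  64.2] [146. 161.]
gate_knob 0.34 [-71.5  -2.4  64.5] [150. 194.]
```

View pics/w5.png

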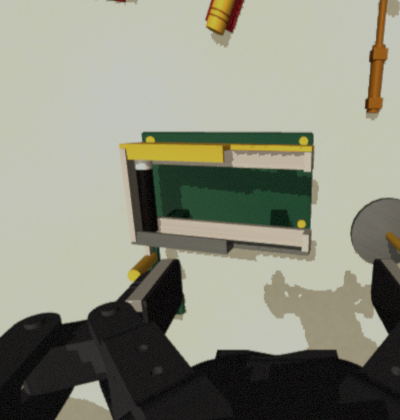

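The picture shows barrel 1 at the foot around (147,198), square across against the gate, with its white band at the brass cheek (146,165). Next is barrel 2.

Request:
step_arm:
  motion:
    - {"x": 0.0347, "y": -0.0218, "z": 0, "spin": 0, "claw": 1}
    - {"x": 0.0347, "y": -0.0218, "z": 0, "spin": 0, "claw": 1}
    - {"x": 0.0347, "y": -0.0218, "z": 0, "spin": 0, "claw": 1}
    - {"x": 0.0347, "y": -0.0218, "z": 0, "spin": 0, "claw": 1}
    - {"x": 0.0347, "y": -0.0218, "z": 0, "spin": 0, "claw": 1}
    - {"x": 0.0347, "y": -0.0218, "z": 0, "spin": 0, "claw": 1}
    - {"x": 0.0347, "y": -0.0218, "z": 0, "spin": 0, "claw": 1}
    - {"x": 0.0347, "y": -0.0218, "z": 0, "spin": 0, "claw": 1}
    - {"x": 0.0347, "y": -0.0218, "z": 0, "spin": 0, "claw": 1}
    - {"x": 0.0347, "y": -0.0218, "z": 0, "spin": 0, "claw": 1}
    - {"x": 0.0347, "y": -0.0218, "z": 0, "spin": 0, "claw": 1}
    - {"x": 0, "y": 0, "z": 0, "spin": -7, "claw": 1}
    - {"x": 0, "y": 0, "z": 0, "spin": -7, "claw": 1}
    - {"x": 0, "y": 0, "z": 0, "spin": -7, "claw": 1}
    - {"x": 0, "y": 0, "z": 0, "spin": -7, "claw": 1}
    - {"x": 0, "y": 0, "z": 0, "spin": -7, "claw": 1}
    - {"x": 0, "y": 0, "z": 0, "spin": -7, "claw": 1}
    - {"x": 0, "y": 0, "z": 0, "spin": -7, "claw": 1}
    - {"x": 0, "y": 0, "z": 0, "spin": -7, "claw": 1}
    - {"x": 0, "y": 0, "z": 0, "spin": -7, "claw": 1}

```text
t: 18.67
position: [0.4058, 0.2901, 0.4116]
tool_rot: [-179.9, -0.1, 149.5]
contact_force: [0.7, 0.6, 0.1]
finger_gap: 1.0
grasp_force: 0.0
```

Request:
step_arm:
  motion:
    - {"x": 0, "y": 0, "z": 0, "spin": -7, "claw": 1}
    - {"x": 0, "y": 0, "z": 0, "spin": -7, "claw": 1}
    - {"x": 0, "y": 0, "z": 0, "spin": -7, "claw": 1}
    - {"x": 0, "y": 0, "z": 0, "spin": 0, "claw": 1}
    - {"x": 0, "y": 0, "z": 0, "spin": 0, "claw": 1}
    - {"x": 0, "y": 0, "z": 0, "spin": 0, "claw": 1}

```text
t: 19.17
position: [0.406, 0.2902, 0.4122]
tool_rot: [-180.0, -0.1, 170.0]
contact_force: [0.4, 0.1, 0.6]
finger_gap: 1.0
grasp_force: 0.0
```

```bash
cat > m2.py <<'E'
from h import *
near=np.array([.407,.291])
o=status.get_obs(); T,K=w2c('wrist',o); im=snapshot('wrist'); print(o['position'],o['tool_rot'],np.round(o['q'],1))
b=None
for n in ['barrel_a','band_a']:
    for r in spotter.place_of(n,'wrist')[:4]:
        p=towld(r['position'],T)
        if np.linalg.norm(p[:2]-near)<.06:
            print(n,round(r['p'],2),np.round(p,4),np.round(proj(p,T,K)))
            if n=='band_a' and b is None: b=p
px=proj(np.append(near+(near-b[:2])*.3,.011),T,K)
mid,d=dark(px,.012,im,T,K)
if d@(b[:2]-mid)<0: d=-d
c=mid+d*.00775; print('centre',np.round(c,4),'band proj on axis',(b[:2]-c)@d)
rs=[]
for cam in ['top','scene','wrist']:
    Tc,Kc=w2c(cam,o)
    if cam!='wrist': snapshot(cam)
    r=[q for q in spotter.place_of('barrel_a',cam) if np.linalg.norm(towld(q['position'],Tc)[:2]-near)<.03]
    if r: s,dd=ray(proj(towld(r[0]['position'],Tc),Tc,Kc),Tc,Kc); rs.append((s,dd/np.linalg.norm(dd)))
A=sum(np.eye(3)-np.outer(q,q) for s,q in rs); B=sum((np.eye(3)-np.outer(q,q))@s for s,q in rs)
print('multi-view',len(rs),np.round(np.linalg.solve(A,B),4))
go(np.append(c,.023),np.degrees(np.arctan2(d[1],d[0])))
E
python3 m2.py
```

```text
[0.40598442 0.29022672 0.4121522 ] [-1.79967533e+02 -5.92107936e-02  1.69984025e+02] [  3.6  17.9 -54.8 109.5  16.7  61.1  21.9]
barrel_a 0.66 [0.4153 0.2899 0.0145] [277. 190.]
barrel_a 0.18 [0.3792 0.2905 0.0105] [272. 160.]
band_a 0.6 [0.3809 0.289  0.0081] [271. 161.]
dark n 706 box [16.5 65.9] mid [0.42   0.2896] axis 175.88 span 65.9
centre [0.4122 0.2902] band proj on axis 0.031212173771430995
multi-view 3 [0.4114 0.2917 0.0171]
go shift tool [-0.0062  0.0008  0.2347] spin(tool z) -5.71 | world yaw now 170.17 grasp pt [0.406  0.2905 0.2577]
```

Request:
step_arm:
  motion:
    - {"x": -0.0055, "y": 0.0008, "z": 0.03, "spin": -5.7, "claw": 0.6}
    - {"x": 0, "y": 0, "z": 0.04, "spin": 0, "claw": 0.6}
    - {"x": 0, "y": 0, "z": 0.04, "spin": 0, "claw": 0.6}
    - {"x": 0, "y": 0, "z": 0.04, "spin": 0, "claw": 0.6}
    - {"x": 0, "y": 0, "z": 0.035, "spin": 0, "claw": 0.6}
    - {"x": 0, "y": 0, "z": 0.025, "spin": 0, "claw": 0.6}
    - {"x": 0, "y": 0, "z": 0.015, "spin": 0, "claw": 0.6}
    - {"x": 0, "y": 0, "z": 0.0095, "spin": 0, "claw": 0.6}
    - {"x": 0, "y": 0, "z": 0, "spin": 0, "claw": 0.6}
    - {"x": 0, "y": 0, "z": 0, "spin": 0, "claw": 0.6}

```text
t: 20.4
position: [0.4117, 0.2906, 0.1785]
tool_rot: [180.0, 0.0, 175.9]
contact_force: [-0.6, 0.3, 0.9]
finger_gap: 0.6
grasp_force: 0.0
```

Run:
```python
from h import *
go([.4115,.2902,.023],175.9)
o=status.get_obs();print(np.round(o['contact_force'],1)); T,K=w2c('wrist',o); snapshot('wrist')
for n in ['barrel_a','band_a']:
    for r in spotter.place_of(n,'wrist')[:2]:
        p=towld(r['position'],T); print(n,round(r['p'],2),np.round(p,4),np.round(proj(p,T,K)))
```

```text
go shift tool [ 0.0002 -0.0005  0.0005] spin(tool z) -0.01 | world yaw now 175.89 grasp pt [0.4117 0.2906 0.0235]
[-0.6  0.3  0.9]
barrel_a 0.93 [0.4138 0.291  0.014 ] [277. 274.]
barrel_a 0.66 [0.3815 0.288  0.008 ] [265. 204.]
band_a 0.6 [0.3795 0.2885 0.0055] [266. 199.]
```

Request:
step_arm:
  motion:
    - {"x": 0, "y": 0, "z": 0, "spin": 0, "claw": 0}
    - {"x": 0, "y": 0, "z": 0, "spin": 0, "claw": 0}
    - {"x": 0, "y": 0, "z": 0, "spin": 0, "claw": 0}
    - {"x": 0, "y": 0, "z": 0, "spin": 0, "claw": 0}
    - {"x": 0, "y": 0, "z": 0, "spin": 0, "claw": 0}
    - {"x": 0, "y": 0, "z": 0, "spin": 0, "claw": 0}
  grip_force: 30

```text
t: 21.05
position: [0.4118, 0.2904, 0.1788]
tool_rot: [180.0, 0.1, 175.9]
contact_force: [-0.7, -0.6, 7.1]
finger_gap: 0.17
grasp_force: 29.7
```

Request:
step_arm:
  motion:
    - {"x": 0, "y": 0, "z": -0.01, "spin": 0, "claw": 0}
    - {"x": 0, "y": 0, "z": -0.02, "spin": 0, "claw": 0}
    - {"x": 0, "y": 0, "z": -0.04, "spin": 0, "claw": 0}
    - {"x": 0, "y": 0, "z": -0.04, "spin": 0, "claw": 0}
    - {"x": 0, "y": 0, "z": -0.04, "spin": 0, "claw": 0}
    - {"x": 0, "y": 0, "z": -0.03, "spin": 0, "claw": 0}
    - {"x": 0, "y": 0, "z": 0, "spin": 0, "claw": 0}
    - {"x": 0, "y": 0, "z": 0, "spin": 0, "claw": 0}

```text
t: 21.72
position: [0.4117, 0.2906, 0.3604]
tool_rot: [179.9, 0.2, 175.9]
contact_force: [0.5, -0.9, -0.4]
finger_gap: 0.171
grasp_force: 29.4
```

Run:
```python
from h import *
go([.6195,-.1065,.20],86.2)
```

```text
go shift tool [-0.2359 -0.3811  0.0056] spin(tool z) 89.67 | world yaw now 175.87 grasp pt [0.4117 0.2906 0.2054]
```

Request:
step_arm:
  motion:
    - {"x": -0.02145, "y": -0.03465, "z": 0, "spin": 0, "claw": 0}
    - {"x": -0.02145, "y": -0.03465, "z": 0, "spin": 0, "claw": 0}
    - {"x": -0.02145, "y": -0.03465, "z": 0, "spin": 0, "claw": 0}
    - {"x": -0.02145, "y": -0.03465, "z": 0, "spin": 0, "claw": 0}
    - {"x": -0.02145, "y": -0.03465, "z": 0, "spin": 0, "claw": 0}
    - {"x": -0.02145, "y": -0.03465, "z": 0, "spin": 0, "claw": 0}
    - {"x": -0.02145, "y": -0.03465, "z": 0, "spin": 0, "claw": 0}
    - {"x": -0.02145, "y": -0.03465, "z": 0, "spin": 0, "claw": 0}
    - {"x": -0.02145, "y": -0.03465, "z": 0, "spin": 0, "claw": 0}
    - {"x": -0.02145, "y": -0.03465, "z": 0, "spin": 0, "claw": 0}
    - {"x": -0.02145, "y": -0.03465, "z": 0, "spin": 0, "claw": 0}
    - {"x": 0, "y": 0, "z": 0, "spin": 6.9, "claw": 0}
    - {"x": 0, "y": 0, "z": 0, "spin": 6.9, "claw": 0}
    - {"x": 0, "y": 0, "z": 0, "spin": 6.9, "claw": 0}
    - {"x": 0, "y": 0, "z": 0, "spin": 6.9, "claw": 0}
    - {"x": 0, "y": 0, "z": 0, "spin": 6.9, "claw": 0}
    - {"x": 0, "y": 0, "z": 0, "spin": 6.9, "claw": 0}
    - {"x": 0, "y": 0, "z": 0, "spin": 6.9, "claw": 0}
    - {"x": 0, "y": 0, "z": 0, "spin": 6.9, "claw": 0}
    - {"x": 0, "y": 0, "z": 0, "spin": 6.9, "claw": 0}

```text
t: 23.38
position: [0.6189, -0.1067, 0.3564]
tool_rot: [-179.8, -0.1, 113.5]
contact_force: [0.4, 0.3, -0.1]
finger_gap: 0.175
grasp_force: 29.4
```

Request:
step_arm:
  motion:
    - {"x": 0, "y": 0, "z": 0, "spin": 6.9, "claw": 0}
    - {"x": 0, "y": 0, "z": 0, "spin": 6.9, "claw": 0}
    - {"x": 0, "y": 0, "z": 0, "spin": 6.9, "claw": 0}
    - {"x": 0, "y": 0, "z": 0, "spin": 6.9, "claw": 0}
    - {"x": 0, "y": 0, "z": 0, "spin": 0, "claw": 0}
    - {"x": 0, "y": 0, "z": 0, "spin": 0, "claw": 0}

```text
t: 23.88
position: [0.6191, -0.1066, 0.3569]
tool_rot: [-179.9, 0.0, 86.4]
contact_force: [-0.1, -0.1, -1.2]
finger_gap: 0.174
grasp_force: 29.4
```

Run:
```python
from h import *
o=status.get_obs(); T,K=w2c('wrist',o); snapshot('wrist')
for n in ['band_a','chute_head','brass_cheek','barrel_a']:
    for r in spotter.place_of(n,'wrist')[:2]:
        p=towld(r['position'],T); print(n,round(r['p'],2),np.round(p,4),np.round(C(p)*1000,1),np.round(proj(p,T,K)))
go([.6195,-.1065,.1142],86.2)
```

```text
band_a 0.83 [ 0.623  -0.0741  0.1894] [ 56.3  32.6 189.4] [279. 203.]
brass_cheek 0.97 [ 0.624  -0.0627  0.0996] [56.6 44.1 99.6] [278. 158.]
barrel_a 0.91 [ 0.6222 -0.1043  0.1916] [ 57.6   2.4 191.6] [281. 267.]
barrel_a 0.77 [ 0.4937 -0.1018  0.0649] [-70.8  -3.6  64.9] [129. 209.]
go shift tool [0.0004 0.     0.0887] spin(tool z) 0.07 | world yaw now 86.27 grasp pt [ 0.6195 -0.1069  0.2029]
```

Request:
step_arm:
  motion:
    - {"x": 0.0004, "y": 0, "z": 0.02, "spin": 0, "claw": 0}
    - {"x": 0, "y": 0, "z": 0.025, "spin": 0, "claw": 0}
    - {"x": 0, "y": 0, "z": 0.02, "spin": 0, "claw": 0}
    - {"x": 0, "y": 0, "z": 0.012, "spin": 0, "claw": 0}
    - {"x": 0, "y": 0, "z": 0.008, "spin": 0, "claw": 0}
    - {"x": 0, "y": 0, "z": 0.0025, "spin": 0, "claw": 0}
    - {"x": 0, "y": 0, "z": 0, "spin": 0, "claw": 0}
    - {"x": 0, "y": 0, "z": 0, "spin": 0, "claw": 0}

```text
t: 24.8
position: [0.6201, -0.1064, 0.2717]
tool_rot: [179.9, 0.0, 86.2]
contact_force: [0.3, -0.5, -0.2]
finger_gap: 0.172
grasp_force: 29.4
```

Request:
step_arm:
  motion:
    - {"x": 0, "y": 0, "z": 0.001, "spin": 0, "claw": 0}
    - {"x": 0, "y": 0, "z": 0, "spin": 0, "claw": 0}

```text
t: 24.97
position: [0.62, -0.1064, 0.2706]
tool_rot: [179.9, 0.0, 86.2]
contact_force: [-0.2, -0.1, -0.8]
finger_gap: 0.17
grasp_force: 29.4
```

Request:
step_arm:
  motion:
    - {"x": 0, "y": 0, "z": 0.001, "spin": 0, "claw": 0}
    - {"x": 0, "y": 0, "z": 0, "spin": 0, "claw": 0}

```text
t: 25.13
position: [0.6197, -0.1064, 0.269]
tool_rot: [180.0, 0.0, 86.2]
contact_force: [-0.2, 0.6, 0.1]
finger_gap: 0.171
grasp_force: 29.4
```

Request:
step_arm:
  motion:
    - {"x": 0, "y": 0, "z": 0.001, "spin": 0, "claw": 0}
    - {"x": 0, "y": 0, "z": 0, "spin": 0, "claw": 0}

```text
t: 25.3
position: [0.6198, -0.1064, 0.2682]
tool_rot: [180.0, 0.0, 86.2]
contact_force: [-0.2, -1.2, 2.3]
finger_gap: 0.171
grasp_force: 29.8
```

Touching the rails; releasing as before.

Request:
step_arm:
  motion:
    - {"x": 0, "y": 0, "z": 0, "spin": 0, "claw": 0.5}
    - {"x": 0, "y": 0, "z": 0, "spin": 0, "claw": 0.6}
    - {"x": 0, "y": 0, "z": 0, "spin": 0, "claw": 0.6}
    - {"x": 0, "y": 0, "z": 0, "spin": 0, "claw": 0.6}
    - {"x": 0, "y": 0, "z": -0.01, "spin": 0, "claw": 0.6}
    - {"x": 0, "y": 0, "z": -0.02, "spin": 0, "claw": 0.6}
    - {"x": 0, "y": 0, "z": -0.04, "spin": 0, "claw": 0.6}
    - {"x": 0, "y": 0, "z": -0.04, "spin": 0, "claw": 0.8}
    - {"x": 0, "y": 0, "z": -0.035, "spin": 0, "claw": 1}
    - {"x": 0, "y": 0, "z": 0, "spin": 0, "claw": 1}
    - {"x": 0, "y": 0, "z": 0, "spin": 0, "claw": 1}

```text
t: 26.22
position: [0.6202, -0.1061, 0.4163]
tool_rot: [179.7, 0.0, 86.2]
contact_force: [-1.0, -0.5, -0.6]
finger_gap: 1.003
grasp_force: 0.0
```

```bash
cat > chk.py <<'E'
from h import *
o=status.get_obs(); T,K=w2c('wrist',o); im=snapshot('wrist'); save('chk',im)
for cam in ['wrist','top']:
    if cam=='top': T,K=w2c(cam); im=snapshot(cam)
    for n in ['band_a','barrel_a','follower','gate_knob']:
        for r in spotter.place_of(n,cam)[:6]:
            p=towld(r['position'],T); c=C(p)
            if abs(c[0])<.12 and abs(c[1])<.2: print(cam,n,round(r['p'],2),np.round(c*1000,1),np.round(proj(p,T,K)))
def W(x,y,z): return np.append(Rz@[x,y]+c0,z)
T,K=w2c('wrist',o); im=cv2.imread('pics/chk.png')
# brightness along the chute, sampled across: bands (y=30) and bodies (y=0,-20)
for y in (.032,.015,0,-.02):
    v=[]
    for x in np.arange(-.092,-.02,.004):
        z=.055+.266*(x+.085)+.016; u=np.round(proj(W(x,y,z),T,K)).astype(int); v.append(int(im[u[1],u[0]].max()))
    print('y',y,v)
E
python3 chk.py
```

```text
wrist band_a 0.73 [-76.8  30.3  62.9] [142. 162.]
wrist band_a 0.6 [-58.3  31.8  66.6] [159. 161.]
wrist barrel_a 0.79 [-73.3  -1.5  66.1] [148. 194.]
wrist barrel_a 0.32 [-86.4 -78.9  95.4] [132. 275.]
wrist follower 0.39 [ 5.2 -2.6  1.8] [232. 184.]
wrist gate_knob 0.86 [-85.9 -82.   92. ] [134. 277.]
top band_a 0.7 [-75.1  27.2  65.7] [315. 235.]
top band_a 0.66 [58.1 46.2 97. ] [312. 183.]
top band_a 0.59 [-58.3  37.9  68.1] [311. 229.]
top barrel_a 0.7 [-78.9   2.5  68.3] [324. 238.]
top barrel_a 0.66 [  8.7 196.9  17.4] [254. 200.]
top barrel_a 0.52 [-66.3   2.5  69.5] [324. 233.]
top follower 0.7 [  9.5 198.1  16.2] [253. 199.]
top gate_knob 0.2 [-77.6   0.9  68. ] [325. 237.]
y 0.032 [196, 60, 63, 131, 160, 157, 134, 144, 161, 151, 130, 92, 128, 126, 130, 129, 129, 131]
y 0.015 [196, 62, 59, 32, 18, 19, 10, 3, 22, 20, 9, 15, 51, 51, 50, 47, 50, 48]
y 0 [195, 63, 65, 19, 16, 22, 13, 17, 27, 19, 7, 16, 49, 53, 50, 48, 52, 50]
y -0.02 [190, 62, 64, 28, 21, 14, 9, 10, 25, 11, 13, 8, 23, 17, 19, 24, 16, 49]
```

Both bands measure at chute x -77 and -58, y about +31, with bodies square across. Now the follower.

Request:
step_arm:
  motion:
    - {"x": 0.0399, "y": -0.0095, "z": 0, "spin": 0, "claw": 1}
    - {"x": 0.0399, "y": -0.0095, "z": 0, "spin": 0, "claw": 1}
    - {"x": 0.0399, "y": -0.0095, "z": 0, "spin": 0, "claw": 1}
    - {"x": 0.0399, "y": -0.0095, "z": 0, "spin": 0, "claw": 1}
    - {"x": 0.0399, "y": -0.0095, "z": 0, "spin": 0, "claw": 1}
    - {"x": 0, "y": 0, "z": 0, "spin": 6.8, "claw": 1}
    - {"x": 0, "y": 0, "z": 0, "spin": 6.8, "claw": 1}
    - {"x": 0, "y": 0, "z": 0, "spin": 6.8, "claw": 1}
    - {"x": 0, "y": 0, "z": 0, "spin": 6.8, "claw": 1}
    - {"x": 0, "y": 0, "z": 0, "spin": 0, "claw": 1}
    - {"x": 0, "y": 0, "z": 0, "spin": 0, "claw": 1}

```text
t: 27.63
position: [0.5854, 0.096, 0.4126]
tool_rot: [180.0, 0.0, 59.2]
contact_force: [0.3, -0.2, -0.1]
finger_gap: 1.0
grasp_force: 0.0
```

```bash
cat > m3.py <<'E'
from h import *
near=np.array([.586,.096])
o=lying('follower',near,.014,'fol'); T,K=w2c('wrist',o); im=cv2.imread('pics/fol.png')
# brass colour: hue between orange-yellow, near the expected place
h=cv2.cvtColor(im,cv2.COLOR_BGR2HSV); m=((h[...,0]>14)&(h[...,0]<32)&(h[...,1]>110)&(h[...,2]>60)).astype(np.uint8)
n,lab,st,ce=cv2.connectedComponentsWithStats(m); px=proj(np.append(near,.013),T,K); print('expect',px)
k=min((i for i in range(1,n) if st[i,4]>200),key=lambda i:np.linalg.norm(ce[i]-px)); ys,xs=np.nonzero(lab==k)
pts=np.array([atz((x,y),.014,T,K)[:2] for x,y in zip(xs,ys)],np.float32); d=np.linalg.eigh(np.cov(pts.T))[1][:,1]
c,s,a=cv2.minAreaRect(pts*1000); u=(pts-pts.mean(0))@d; mid=pts.mean(0)+d*(u.max()+u.min())/2
if d[1]<0:d=-d
print('colour',len(xs),'box',np.round(s,1),'boxc',np.round(c,1),'mid',np.round(mid,4),'axis',np.degrees(np.arctan2(d[1],d[0])))
rs=[]
for cam in ['top','scene','wrist']:
    Tc,Kc=w2c(cam,o)
    if cam!='wrist': snapshot(cam)
    r=[q for q in spotter.place_of('follower',cam) if np.linalg.norm(towld(q['position'],Tc)[:2]-near)<.03]
    if r: ss,dd=ray(proj(towld(r[0]['position'],Tc),Tc,Kc),Tc,Kc); rs.append((ss,dd/np.linalg.norm(dd)))
A=sum(np.eye(3)-np.outer(q,q) for s,q in rs); B=sum((np.eye(3)-np.outer(q,q))@s for s,q in rs)
print('multi-view',len(rs),np.round(np.linalg.solve(A,B),4))
go(np.append(mid,.024),np.degrees(np.arctan2(d[1],d[0])))
E
python3 m3.py
```

```text
place 0.68 [0.5881 0.0953 0.0116]
mask 0.8 centre [0.588  0.0966] mean [0.589  0.0983] size [85.4 20.1] axis 63.89 px [277. 180.]
expect [275.88772192 183.53978243]
colour 1161 box [83.6 19.9] boxc [587.2  95.9] mid [0.5872 0.0958] axis 63.210556913073546
multi-view 2 [0.5887 0.0979 0.0141]
go shift tool [0.001  0.0014 0.2337] spin(tool z) -4.2 | world yaw now 59.01 grasp pt [0.5855 0.0957 0.2577]
```

Request:
step_arm:
  motion:
    - {"x": 0.001, "y": 0.0014, "z": 0.03, "spin": -4.2, "claw": 0.6}
    - {"x": 0, "y": 0, "z": 0.04, "spin": 0, "claw": 0.6}
    - {"x": 0, "y": 0, "z": 0.04, "spin": 0, "claw": 0.6}
    - {"x": 0, "y": 0, "z": 0.04, "spin": 0, "claw": 0.6}
    - {"x": 0, "y": 0, "z": 0.035, "spin": 0, "claw": 0.6}
    - {"x": 0, "y": 0, "z": 0.025, "spin": 0, "claw": 0.6}
    - {"x": 0, "y": 0, "z": 0.015, "spin": 0, "claw": 0.6}
    - {"x": 0, "y": 0, "z": 0.0085, "spin": 0, "claw": 0.6}
    - {"x": 0, "y": 0, "z": 0, "spin": 0, "claw": 0.6}
    - {"x": 0, "y": 0, "z": 0, "spin": 0, "claw": 0.6}

```text
t: 28.87
position: [0.5875, 0.0961, 0.1796]
tool_rot: [180.0, -0.0, 63.2]
contact_force: [0.7, -0.3, -0.1]
finger_gap: 0.598
grasp_force: 0.0
```

Request:
step_arm:
  motion:
    - {"x": 0, "y": 0, "z": 0, "spin": 0, "claw": 0}
    - {"x": 0, "y": 0, "z": 0, "spin": 0, "claw": 0}
    - {"x": 0, "y": 0, "z": 0, "spin": 0, "claw": 0}
    - {"x": 0, "y": 0, "z": 0, "spin": 0, "claw": 0}
    - {"x": 0, "y": 0, "z": 0, "spin": 0, "claw": 0}
    - {"x": 0, "y": 0, "z": 0, "spin": 0, "claw": 0}
  grip_force: 50

```text
t: 29.37
position: [0.5874, 0.0964, 0.1809]
tool_rot: [179.9, -0.1, 63.2]
contact_force: [-3.0, -0.2, 7.4]
finger_gap: 0.211
grasp_force: 48.7
```

Request:
step_arm:
  motion:
    - {"x": 0, "y": 0, "z": -0.01, "spin": 0, "claw": 0}
    - {"x": 0, "y": 0, "z": -0.02, "spin": 0, "claw": 0}
    - {"x": 0, "y": 0, "z": -0.04, "spin": 0, "claw": 0}
    - {"x": 0, "y": 0, "z": -0.04, "spin": 0, "claw": 0}
    - {"x": 0, "y": 0, "z": -0.04, "spin": 0, "claw": 0}
    - {"x": 0, "y": 0, "z": -0.03, "spin": 0, "claw": 0}
    - {"x": 0, "y": 0, "z": 0, "spin": 0, "claw": 0}
    - {"x": 0, "y": 0, "z": 0, "spin": 0, "claw": 0}

```text
t: 30.03
position: [0.5875, 0.096, 0.3621]
tool_rot: [179.8, -0.2, 63.2]
contact_force: [0.2, -0.4, -2.9]
finger_gap: 0.211
grasp_force: 49.4
```

Run:
```python
from h import *
go([.6195,-.1065,.20],86.2)
```

```text
go shift tool [-0.1663  0.1199  0.0072] spin(tool z) -23.03 | world yaw now 63.17 grasp pt [0.5875 0.096  0.2071]
```

Request:
step_arm:
  motion:
    - {"x": -0.0333, "y": 0.024, "z": 0, "spin": 0, "claw": 0}
    - {"x": -0.0333, "y": 0.024, "z": 0, "spin": 0, "claw": 0}
    - {"x": -0.0333, "y": 0.024, "z": 0, "spin": 0, "claw": 0}
    - {"x": -0.0333, "y": 0.024, "z": 0, "spin": 0, "claw": 0}
    - {"x": -0.0333, "y": 0.024, "z": 0, "spin": 0, "claw": 0}
    - {"x": 0, "y": 0, "z": 0, "spin": -5.75, "claw": 0}
    - {"x": 0, "y": 0, "z": 0, "spin": -5.75, "claw": 0}
    - {"x": 0, "y": 0, "z": 0, "spin": -5.75, "claw": 0}
    - {"x": 0, "y": 0, "z": 0, "spin": -5.75, "claw": 0}
    - {"x": 0, "y": 0, "z": 0, "spin": 0, "claw": 0}
    - {"x": 0, "y": 0, "z": 0, "spin": 0, "claw": 0}
    - {"x": 0, "y": 0, "z": 0, "spin": 0, "claw": 0}

```text
t: 31.03
position: [0.6188, -0.1069, 0.3583]
tool_rot: [-179.9, -0.0, 86.0]
contact_force: [1.1, 0.0, -2.3]
finger_gap: 0.208
grasp_force: 49.4
```

Run:
```python
from h import *
o=status.get_obs(); T,K=w2c('wrist',o); snapshot('wrist')
for n in ['follower','band_a']:
    for r in spotter.place_of(n,'wrist')[:2]:
        p=towld(r['position'],T); print(n,round(r['p'],2),np.round(p,4),np.round(C(p)*1000,1),np.round(proj(p,T,K)))
# axis = TCP - (0.1809-0.013); rail contact at axis .0923+.0104
go([.6195,-.1065,.1157],86.2)
```

```text
follower 0.72 [ 7.431e-01  2.430e-02 -6.000e-04] [169.6 138.7  -0.6] [398.  45.]
follower 0.7 [ 0.6171 -0.1081  0.1897] [ 52.7  -1.7 189.7] [271. 272.]
band_a 0.76 [ 0.5109 -0.066   0.0678] [-56.1  33.3  67.8] [141. 167.]
band_a 0.6 [ 0.4918 -0.0668  0.0624] [-75.1  31.2  62.4] [121. 169.]
go shift tool [0.0002 0.0004 0.0883] spin(tool z) -0.08 | world yaw now 86.12 grasp pt [ 0.6191 -0.1066  0.204 ]
```

Request:
step_arm:
  motion:
    - {"x": 0, "y": 0.0004, "z": 0.02, "spin": 0, "claw": 0}
    - {"x": 0, "y": 0, "z": 0.025, "spin": 0, "claw": 0}
    - {"x": 0, "y": 0, "z": 0.02, "spin": 0, "claw": 0}
    - {"x": 0, "y": 0, "z": 0.012, "spin": 0, "claw": 0}
    - {"x": 0, "y": 0, "z": 0.007, "spin": 0, "claw": 0}
    - {"x": 0, "y": 0, "z": 0.0025, "spin": 0, "claw": 0}
    - {"x": 0, "y": 0, "z": 0, "spin": 0, "claw": 0}
    - {"x": 0, "y": 0, "z": 0, "spin": 0, "claw": 0}

```text
t: 31.85
position: [0.6201, -0.1067, 0.2737]
tool_rot: [179.9, 0.0, 86.2]
contact_force: [-0.8, -0.3, -1.7]
finger_gap: 0.211
grasp_force: 49.4
```

Request:
step_arm:
  motion:
    - {"x": 0, "y": 0, "z": 0.001, "spin": 0, "claw": 0}
    - {"x": 0, "y": 0, "z": 0, "spin": 0, "claw": 0}

```text
t: 32.02
position: [0.6199, -0.1068, 0.2726]
tool_rot: [179.9, 0.0, 86.2]
contact_force: [-0.1, -0.0, -1.6]
finger_gap: 0.209
grasp_force: 49.4
```

Request:
step_arm:
  motion:
    - {"x": 0, "y": 0, "z": 0.001, "spin": 0, "claw": 0}
    - {"x": 0, "y": 0, "z": 0, "spin": 0, "claw": 0}

```text
t: 32.18
position: [0.6196, -0.1068, 0.2709]
tool_rot: [180.0, 0.0, 86.2]
contact_force: [-0.3, -0.9, -2.0]
finger_gap: 0.213
grasp_force: 49.4
```

Request:
step_arm:
  motion:
    - {"x": 0, "y": 0, "z": 0.001, "spin": 0, "claw": 0}
    - {"x": 0, "y": 0, "z": 0, "spin": 0, "claw": 0}

```text
t: 32.35
position: [0.6197, -0.1068, 0.2703]
tool_rot: [180.0, 0.0, 86.2]
contact_force: [-1.0, 0.7, 3.6]
finger_gap: 0.214
grasp_force: 50.0
```

Request:
step_arm:
  motion:
    - {"x": 0, "y": 0, "z": 0, "spin": 0, "claw": 0.5}
    - {"x": 0, "y": 0, "z": 0, "spin": 0, "claw": 0.6}
    - {"x": 0, "y": 0, "z": 0, "spin": 0, "claw": 0.6}
    - {"x": 0, "y": 0, "z": 0, "spin": 0, "claw": 0.6}
    - {"x": 0, "y": 0, "z": -0.01, "spin": 0, "claw": 0.6}
    - {"x": 0, "y": 0, "z": -0.02, "spin": 0, "claw": 0.6}
    - {"x": 0, "y": 0, "z": -0.04, "spin": 0, "claw": 0.6}
    - {"x": 0, "y": 0, "z": -0.04, "spin": 0, "claw": 0.8}
    - {"x": 0, "y": 0, "z": -0.035, "spin": 0, "claw": 1}
    - {"x": 0, "y": 0, "z": 0, "spin": 0, "claw": 1}
    - {"x": 0, "y": 0, "z": 0, "spin": 0, "claw": 1}
    - {"x": 0, "y": 0, "z": 0, "spin": 0, "claw": 1}
    - {"x": 0, "y": 0, "z": 0, "spin": 0, "claw": 1}
    - {"x": 0, "y": 0, "z": 0, "spin": 0, "claw": 1}
    - {"x": 0, "y": 0, "z": 0, "spin": 0, "claw": 1}

```text
t: 33.6
position: [0.6193, -0.1068, 0.4134]
tool_rot: [-179.9, -0.0, 86.2]
contact_force: [-0.3, 0.6, 0.4]
finger_gap: 1.003
grasp_force: 0.0
```

```bash
python3 chk.py
python3 - <<'E'
from h import *
im=cv2.imread('pics/chk.png'); h=cv2.cvtColor(im,cv2.COLOR_BGR2HSV); o=status.get_obs(); T,K=w2c('wrist',o)
m=((h[...,0]>14)&(h[...,0]<32)&(h[...,1]>110)&(h[...,2]>60)).astype(np.uint8)
n,lab,st,ce=cv2.connectedComponentsWithStats(m)
for i in range(1,n):
    if st[i,4]>150:
        ys,xs=np.nonzero(lab==i); pts=np.array([atz((x,y),.08,T,K) for x,y in zip(xs,ys)]); c=np.array([C(p) for p in pts])[:,:2].astype(np.float32)*1000
        print(st[i],[np.round(v,1) for v in cv2.minAreaRect(c)])
E
```

```text
wrist band_a 0.6 [-74.   31.5  63.5] [148. 161.]
wrist barrel_a 0.85 [-69.8  -0.9  68. ] [153. 193.]
wrist barrel_a 0.17 [-79.4  -0.9  57.1] [148. 191.]
wrist follower 0.7 [-43.   -5.1  73.6] [178. 199.]
wrist follower 0.49 [52.6  4.9 92. ] [273. 193.]
wrist gate_knob 0.65 [-85.4 -80.1  97. ] [135. 277.]
top band_a 0.44 [-59.1  34.   66. ] [312. 229.]
top barrel_a 0.64 [-66.5   3.7  70.2] [324. 233.]
top barrel_a 0.47 [-73.1   2.1  66.7] [324. 235.]
top follower 0.63 [-43.5  -0.3  76.2] [326. 224.]
top follower 0.5 [-72.9  32.4  67. ] [313. 234.]
y 0.032 [194, 63, 63, 131, 156, 155, 136, 145, 163, 148, 139, 153, 182, 181, 141, 112, 123, 129]
y 0.015 [194, 63, 62, 25, 20, 20, 13, 16, 20, 24, 52, 196, 195, 195, 180, 123, 50, 49]
y 0 [195, 71, 60, 44, 21, 18, 13, 15, 21, 17, 115, 195, 194, 196, 178, 120, 52, 46]
y -0.02 [194, 63, 65, 23, 12, 24, 14, 6, 22, 14, 124, 196, 196, 195, 182, 120, 18, 50]
[ 371    0   22  112 1083] [array([150.6, 123.5]), array([89.7, 14.7]), np.float64(88.8)]
[ 123  136  195  100 4212] [array([ 8.6, 34.3]), array([168.2, 106. ]), np.float64(23.8)]
[ 526  162   34  178 2976] [array([332.8, -69.8]), array([ 35.2, 203.8]), np.float64(13.2)]
[ 390  233   95   85 1607] [array([232.6, -70.8]), array([ 64.9, 130.7]), np.float64(51.4)]
[131 252  29  29 345] [array([-80.9, -76.7]), array([42.5, 11.9]), np.float64(42.3)]
[478 392  21  28 303] [array([ 306.3, -262.1]), array([15.4, 48. ]), np.float64(34.0)]
```

The follower measures at chute x -43, square behind both barrels. The bands are on the brass side and the knob is at y -80, so the gate is still closed.

```bash
python3 -c "
from station import bot
print(bot.job_done())"
```

```text
the job is handed in; nothing more can be done
None
```

I closed the gate against its stop and fed both banded barrels and then the follower. At my last look they lay square against the gate, bands at the brass cheek, and I handed the job in at about 34 s; the verdict was not shown to me.

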